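# Load the charged packs into the rover and arm it

## Task

Get the rover ready to drive: first throw the charger's switch lever over to off, towards the docks. Then unhook every battery pack that is in the charger - raise its handle end over the front sill and draw its toe out from under the keeper lip - and slide each one, toe first, into any bay of the rover until it is fully home. Last of all, pick up the arming key from the desk and plug it all the way into the socket on the rover's roof.

Things in the scene. Friction and masses are not known exactly. Their poses are not given: they have to be found in the camera images.
- charger: grey charging cradle fixed to the desk, slab 20 high, x -127 to +53, 236 wide (y). Three docks side by side at y = -70, 0, +70. A docked pack has its origin at x = 0, z = 20 here, axes parallel, with play of 2 each way. Side rails 14 high, 20 wide, part the docks. A docked pack is hooked: it cannot be lifted straight up nor drawn straight out. Origin: on the desk under the middle pack
- charger_sill (a point): middle of the top of the bare metal front sill (x 45 to 51 of the charger, top at z = 36, all its width) that stands just beyond the packs' handle ends. To free a pack, raise its +x end, turning it about the toe tip by 12 to 20 degrees, then draw it along the charger's +x by 15 or more, over this sill, then up
- charger_lip (a point): lower +x edge, at the middle, of the bare metal keeper lip that reaches over all the toes: x -59 to -49 of the charger, underside z = 29.5, top z = 34.5, solid back block behind it (x -79 to -59). It covers the last 8 of a docked pack's toe
- charger_switch (a joint): toggle lever of the charger, on a 44 x 44 x 20 block on its slab behind the back block; rad: near 0 at the start (on: leaning to the charger's -x, away from the docks), 1.0 at its stop, fully over towards the docks (+x: off). Stays where it is left; light to push
- charger_switch_tip (a point): centre of the 20 ball at the tip of that lever. Lever 50 long, pivot at x = -103, y = 0, z = 38 of the charger; the tip moves in the charger's x-z plane, 48 along x in all
- pack1: battery pack, black box 86 long (x) x 46 wide (y) x 24 high, 180 g; toe at its -x end. On top a grey handle rib 28 long (x) x 14 wide (y) x 26 high, centred at x = +10 (close to the centre of mass); pinch it across y from above, tips just above the box. Origin: centre of the underside, z up. Starts hooked in dock y = -70, axes along the charger's. Of packs 1 to 3 two or three are there; an absent one is None from the start
- pack2: battery pack, same as pack1; if present, starts in the middle dock
- pack3: battery pack, same as pack1; if present, starts in the dock at y = +70
- pack1_toe (a point): middle of the toe's tip on pack1, at x = -57, y = 0, z = 3 of the pack. The toe is a tongue 14 long x 30 wide x 6 thick, flush with the underside
- pack2_toe (a point): middle of the toe's tip on pack2, at x = -57, y = 0, z = 3 of the pack. The toe is a tongue 14 long x 30 wide x 6 thick, flush with the underside
- pack3_toe (a point): middle of the toe's tip on pack3, at x = -57, y = 0, z = 3 of the pack. The toe is a tongue 14 long x 30 wide x 6 thick, flush with the underside
- rover: four-wheeled rover fixed to the desk. Plywood deck 236 wide (y), x -67 to +77, top z = 72. On it three bays at y = -70, 0, +70, open to +x, 48.6 wide x 26 high inside, back wall at x = -59; roof x -73 to -13, top z = 103. Dividers between bays are 21 wide and end in pointed noses (tip x = -2) that guide a pack in. Origin: on the desk, below the middle bay
- rover_bay1 (a point): point of the deck at x = 0, y = -70, z = 72 of the rover, middle line of bay 1. A pack fully home has its toe tip on the back wall: its origin 2 behind (-x of) this point, axes along the rover's, its handle outside the roof
- rover_bay2 (a point): point of the deck at x = 0, y = 0, z = 72 of the rover, middle line of bay 2. A pack fully home has its toe tip on the back wall: its origin 2 behind (-x of) this point, axes along the rover's, its handle outside the roof
- rover_bay3 (a point): point of the deck at x = 0, y = 70, z = 72 of the rover, middle line of bay 3. A pack fully home has its toe tip on the back wall: its origin 2 behind (-x of) this point, axes along the rover's, its handle outside the roof
- rover_socket (a point): centre of the mouth of the square arming socket, a black 56 x 56 block 16 high on the rover's roof above the middle bay (x = -44, y = 0, mouth at z = 119 of the rover): hole 40 x 40, 12 deep, edges bevelled, sides along the rover's axes
- key: arming key, 50 g, standing on the desk: square grey plug 36 x 36 x 14 high below, and above it a white grip bar 30 long (x) x 14 wide (y) x 24 high (total height 38). Fits the socket in any of the four quarter turns. Origin: centre of its underside; z up
Not all that is in view belongs to the job. Leave any purple or red look-alike of the pack3 alone.

How it is judged:
On the way, in this order (a step that is already met when the one before it is completed fails the run):
1. the charger's switch lever is over at off (value of joint charger_switch above 0.8 rad), for 0.2 s.
2. every pack that is there sits fully home in a bay of the rover (x of pack1_toe in the frame of rover between -0.063 and -0.053 m and y of pack1 in the frame of rover between -0.1 and 0.1 m and z of pack1 in the frame of rover between 0.069 and 0.076 m and x of pack2_toe in the frame of rover between -0.063 and -0.053 m and y of pack2 in the frame of rover between -0.1 and 0.1 m and z of pack2 in the frame of rover between 0.069 and 0.076 m and x of pack3_toe in the frame of rover between -0.063 and -0.053 m and y of pack3 in the frame of rover between -0.1 and 0.1 m and z of pack3 in the frame of rover between 0.069 and 0.076 m), for 0.2 s.
3. the arming key is plugged all the way into the socket (z of key in the frame of rover below 0.111 m and horizontal distance between key and rover_socket below 0.004 m and angle between key's own z axis and vertical below 0.1 rad), for 0.2 s.
At the end, for the whole second after the job is handed in: Lever at off (over 0.8 rad); every pack present lies on the deck in a bay, toe tip within 6 mm of the bay's back wall; the key stands upright in the socket within 4 mm of its bottom; all at rest (all of step 2 and all of step 3 and value of joint charger_switch above 0.8 rad and linear speed of each of pack1, pack2, pack3, key below 0.02 m/s); the robot touches nothing.
Of pack1, pack2, pack3 only 2 to 3 are there at a start; the rules pass over those that are not, and their reading is None.
At some moment in a run one of key may be knocked a few centimetres aside while the robot is not near it.
Once in a run the grip may slacken for a moment while it holds something.
It also fails if it takes over 210 s, if anything falls off the work surface, if the arm or the gripper's body presses on something with over 40 N, if the wrist force passes 120 N, or if a joint passes its speed limit or range.

## Robot

A 6-joint arm with a two-finger parallel gripper is mounted at the origin on the work surface. World frame = base frame: x ahead of the robot, y to its left, z up, the work surface at z = 0. Lengths are in m, angles in rad, forces in N, time in s.
With the tool pointing down it reaches from about 0.35 to 0.85 m from the base axis. Payload 8.1 kg.
Tool frame: the origin (TCP) lies at the very end of the fingers, on their centre line; the grasp point (between the pads) lies behind it (ctrl.hold_point_z is the z of the grasp point in the tool frame, in m); z points along the fingers, y is the direction in which the jaws open and shut (so a half turn about z gives the same grasp; the last joint's range is limited). The gripper opens to 85 mm and grips with 20 to 120 N. Pads are 22 mm wide; open, the fingers measure 114 mm over their backs; the gripper's body (76 mm by 85 mm) begins 54 mm behind the grasp point. The pads swing forward as they close: fully open they stand 13 mm farther back than shut.
Start: joints at [1.195, 0.13, 1.488, -0, 1.523, -0.085], TCP at [0.172, 0.575, 0.231] pointing down, gripper open.
Joint ranges: [-2.96, 2.96], [-0.89, 2.26], [0.02, 2.5], [-1.34, 4.48], [0, 2.73], [-2.66, 2.66]. Speed limits (rad/s): [2.39, 2.39, 2.79, 3.14, 3.14, 3.14].

## Interface

Orientations are given as a 3x3 rotation matrix whose columns are the frame's x, y, z axes.
In Python, from station import ctrl, grab_frame, camera_info, job, recognise, silhouettes, spot_point gives the robot as it stands.
- The arm moves only by the tool apply_moves, never from a script. Its argument "increments" is a list of rows, each a list of 3 entries, a list of its own where there are three numbers: the opening, from 0 (shut) to 1 (fully open), then the shift along the tool's x, y, z in mm, then the turn about the tool's z in rad. A call has 1 to 20 rows; each row is the pose to reach, as a shift and turn from the pose commanded when the call began, along the tool's axes at that moment; what a row does not reach only later rows make up. A row lasts 1/10 s, in which the tool goes at most 50 mm and 8.59 degrees, less where a joint would pass 70% of its speed; a pose out of reach is approached as far as the arm can. A call with a gripper value outside its range is refused whole. The fingers move at their own pace and stop on an object; "grip_force" is the grip in N (left out, the last holds). Time passes only in rows, so rows that repeat a pose let the fingers close. It gives the time, the measured TCP pose, the force and the opening at its end, in the units of the state.
- ctrl.get_obs(): the state, without advancing time (a new reading comes with each control period).
- grab_frame(name): name is "side" or "top"; returns (picture, depth): 384x512x3 uint8, red, green, blue; 384x512 float32, m along the optical axis (not along the pixel's ray), 0 where there is no reading.
- camera_info(name): a dict with "mtx" (3x3 intrinsics, pixels), "cam_to_world" (4x4, takes a point from camera to world coordinates). Camera axes: x right, y up, looking along -z (the intrinsics and any distortion apply to the point x, -y, -z); pixel columns grow to the right and rows downward; lengths in m; the calibration is good to about 2 mm. A picture is of the moment at which its call begins. camera_info takes no time and is no camera call.
- job.sign_off(): hands the job in, once; it reports no verdict.
Trained networks look in the newest picture that a camera, given by its name, has taken for a name from the list of things; names that differ only in an ending like _2 or _b are one class to them, and where a whole thing is asked for, a point or a joint stands for the part that bears it (a point fixed in the world has none). Each returns a list of dicts, best first, with "score" (0 to 1); they miss things now and then, are a little off and sometimes report something else, mostly with a low value. They report only what shows in the picture. A call takes as long as a camera call. They do not tell look-alikes from the thing itself.
- recognise(camera, query): "xy" ([column, row] in pixels, amid what is visible of it).
- silhouettes(camera, query): "mask" (384x512 bool, what is visible of it) and "xy" ([column, row] in pixels, amid what is visible of it).
- spot_point(camera, query): "xy" ([column, row] in pixels: a listed point, or the origin of a listed thing).
The state is a dict: "time": time; "joint_pos": joint angles; "joint_velocities": joint speeds; "tau": joint torques, N m; "eef_pos": TCP position; "orientation": TCP orientation; "wrist_force": force on the tool from outside, world axes, zero at the start; "wrist_torque": the same for the moment, N m; "finger_gap": opening from 0.0 (shut) to 1.0 (fully open).
Only numpy, scipy, OpenCV 4.12 (cv2) and the standard library are available. Lean on these libraries where they do the work, as an engineer would, in place of code of your own. Each camera call takes 0.05 s, during which the arm holds its last target. There are 200 camera calls.

## Working session

There is one attempt and no reset: what is moved stays moved. The work goes in short steps, Python scripts to look and compute and a tool call to move; the robot and the scene stay as the last step left them, time stands still between calls to the robot, and variables do not carry over. Pictures are saved under pics/ and viewed, about 12 in all and at most 16, crops included, and the job is handed in when it is done.

Besides the shell and the picture viewer there is one more tool, called after "Emit:" by a JSON object that holds its "fn" and its "kwargs", one argument or row to a line. apply_moves: Moves the arm, as the interface text tells. Its arguments: {"type":"object","properties":{"increments":{"type":"array","items":{"type":"array"}},"grip_force":{"type":"number"}},"required":["increments"]}

```bash
ls; mkdir -p pics; cat > h.py <<'E'
import numpy as np, cv2
from station import ctrl, grab_frame, camera_info, job, recognise, silhouettes, spot_point
def world(cam,uv,d):
    i=camera_info(cam);K=np.array(i["mtx"]);T=np.array(i["cam_to_world"])
    uv=np.atleast_2d(uv).astype(float);d=np.atleast_1d(d)
    x=(uv[:,0]-K[0,2])/K[0,0]*d;y=(uv[:,1]-K[1,2])/K[1,1]*d
    return (np.c_[x,-y,-d]@T[:3,:3].T)+T[:3,3]
def cloud(cam,D):
    h,w=D.shape;u,v=np.meshgrid(np.arange(w),np.arange(h))
    return world(cam,np.c_[u.ravel(),v.ravel()],D.ravel()).reshape(h,w,3)
def atz(cam,uv,z):
    a=world(cam,uv,[0.5])[0];b=world(cam,uv,[1.0])[0];t=(z-a[2])/(b[2]-a[2]);return a+t*(b-a)
def px(cam,P):
    i=camera_info(cam);K=np.array(i["mtx"]);T=np.array(i["cam_to_world"])
    p=(np.atleast_2d(P)-T[:3,3])@T[:3,:3];p=p*[1,-1,-1];q=p@K.T;return q[:,:2]/q[:,2:]
def save(img,n,box=None,s=1):
    if box: img=img[box[1]:box[3],box[0]:box[2]]
    cv2.imwrite("pics/"+n,cv2.resize(img[:,:,::-1],None,fx=s,fy=s,interpolation=cv2.INTER_CUBIC))
E
python3 - <<'E'
from h import *
np.set_printoptions(precision=4,suppress=True)
ims=[]
for c in("top","side"):
    im,D=grab_frame(c);ims.append(im);np.save(c+".npy",D);cv2.imwrite(c+".png",im[:,:,::-1])
    i=camera_info(c);print(c,i)
    for q in["pack1","key","rover","charger"]:
        for r in recognise(c,q)[:6]:
            u=r["xy"];d=D[int(u[1]),int(u[0])];print(q,np.round(u),round(r["score"],2),world(c,u,d)[0])
    for q in["charger","charger_sill","charger_lip","charger_switch_tip","rover_bay1","rover_bay2","rover_bay3","rover_socket","key","pack1_toe"]:
        for r in spot_point(c,q)[:4]:
            u=r["xy"];d=D[int(u[1]),int(u[0])];print("pt",q,np.round(u),round(r["score"],2),world(c,u,d)[0])
save(ims[0],"a.png",s=1.5);save(ims[1],"b.png",s=1.5)
print(ctrl.get_obs(),ctrl.hold_point_z)
E
```

```text
pics
top {'mtx': array([[361.9359,   0.    , 254.6293],
       [  0.    , 361.9359, 190.5695],
       [  0.    ,   0.    ,   1.    ]]), 'cam_to_world': array([[-0.0004,  0.9839, -0.1787,  0.3872],
       [-1.    , -0.0002,  0.0014, -0.022 ],
       [ 0.0014,  0.1787,  0.9839,  1.0005],
       [ 0.    ,  0.    ,  0.    ,  1.    ]])}
pack1 [341. 218.] 0.93 [ 0.488  -0.2532  0.0444]
pack1 [264. 128.] 0.93 [ 0.7353 -0.0478  0.0516]
pack1 [317. 212.] 0.92 [ 0.5015 -0.1855  0.0586]
pack1 [367. 219.] 0.62 [ 0.4844 -0.3218  0.0432]
pack1 [255. 192.] 0.57 [ 0.5569 -0.0243  0.0524]
key [232. 156.] 0.49 [0.6599 0.0386 0.0376]
rover [161. 208.] 0.96 [0.5113 0.2189 0.0712]
charger [340. 242.] 0.59 [ 0.4256 -0.2489  0.0344]
pt charger [340. 217.] 0.75 [ 0.4902 -0.2508  0.0437]
pt charger [368. 237.] 0.33 [ 0.4388 -0.3274  0.0244]
pt charger [315. 213.] 0.3 [ 0.4991 -0.1845  0.0451]
pt charger_sill [345. 197.] 0.7 [ 0.5498 -0.2767 -0.0008]
pt charger_sill [315. 213.] 0.23 [ 0.4997 -0.1845  0.0452]
pt charger_lip [341. 232.] 0.65 [ 0.4495 -0.2506  0.0439]
pt charger_switch_tip [347. 262.] 0.66 [ 0.3
[... 2779 characters left out ...]
9 [ 0.4918 -0.2361  0.0436]
pt pack1_toe [326. 134.] 0.93 [ 0.4295 -0.3067  0.0345]
pt pack1_toe [318. 149.] 0.7 [ 0.4501 -0.2352  0.0377]
{'time': 1.5, 'joint_pos': array([ 1.1946,  0.1304,  1.4882,  0.    ,  1.523 , -0.0854]), 'joint_velocities': array([-0.0003,  0.0006, -0.0015, -0.001 , -0.0005, -0.0003]), 'tau': array([  0.0004, -56.9304, -50.0852,  -0.0002,   0.0013,  -0.0001]), 'eef_pos': array([0.172 , 0.5748, 0.2313]), 'orientation': array([[-0.958 ,  0.2867, -0.0001],
       [ 0.2867,  0.958 , -0.    ],
       [ 0.    , -0.    , -1.    ]]), 'wrist_force': array([-0.811 ,  1.692 ,  0.7671]), 'wrist_torque': array([-0.0673, -0.0085,  0.0053]), 'finger_gap': 0.997362036597463} -0.0187
```

View pics/a.png

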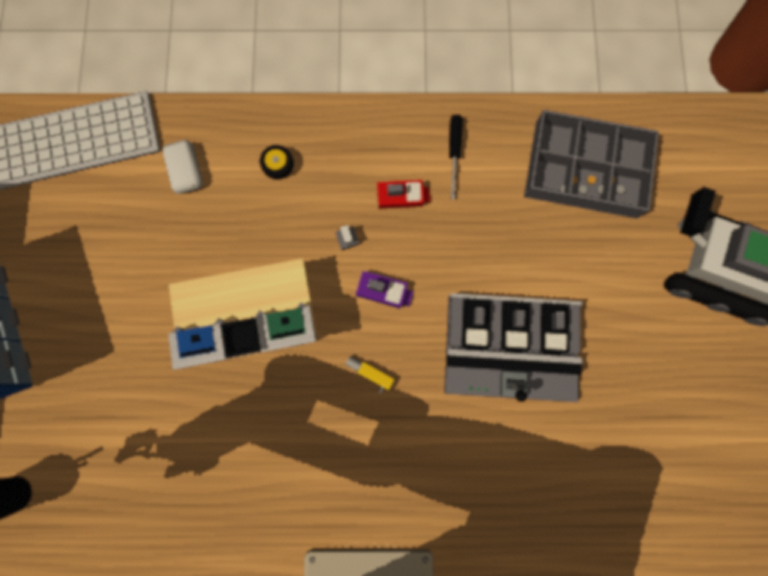

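View pics/b.png

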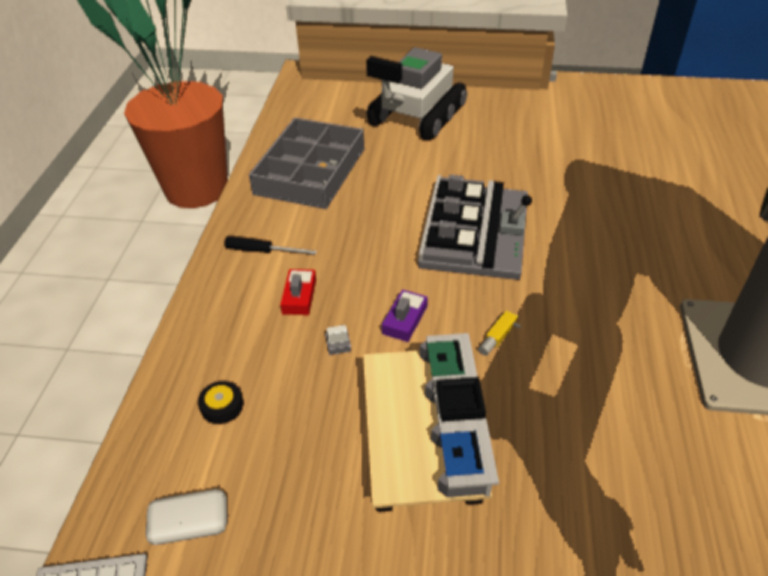

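All three packs are docked: the handles show in the side view (crop scale) at about (456,185), (450,205) and (447,232). The purple (403,315) and red (298,290) blocks are look-alikes, lying loose on the desk and not in the charger. The key is at (338,338), with the charger at top right and the rover at the bottom.

```bash
cat >> h.py <<'E'
def rect(P):
    c,s,a=cv2.minAreaRect((P[:,:2]*1000).astype(np.float32));return np.round(c,1),np.round(s,1),round(a,2)
E
python3 - <<'E'
from h import *
np.set_printoptions(precision=1,suppress=True)
for c in("top","side"):
    D=np.load(c+".npy");C=cloud(c,D);ok=D>0
    x,y,z=C[...,0],C[...,1],C[...,2]
    def sel(x0,x1,y0,y1,z0,z1):
        m=ok&(x>x0)&(x<x1)&(y>y0)&(y<y1)&(z>z0)&(z<z1)
        m=cv2.morphologyEx(m.astype(np.uint8),cv2.MORPH_OPEN,np.ones((2,2),np.uint8))>0
        return C[m]
    print(c)
    desk=sel(.3,.8,-.1,.02,-.02,.01);print("desk z",np.median(desk[:,2])*1000)
    for n,b in dict(charger=(.3,.6,-.42,-.12,.013,.03),chall=(.3,.6,-.42,-.12,.013,.12),rover=(.35,.65,.05,.4,.06,.2),roof=(.35,.65,.05,.4,.092,.2),deck=(.35,.65,.05,.4,.064,.08),sock=(.35,.65,.05,.4,.111,.2),key=(.62,.7,.01,.08,.01,.06),keytop=(.62,.7,.01,.08,.028,.06),ball=(.33,.42,-.33,-.2,.07,.12)).items():
        P=sel(*b)
        if len(P)>3: print(n,len(P),*rect(P),P.mean(0)*1000,np.median(P[:,2])*1000)
    H=sel(.44,.56,-.4,-.13,.058,.09)
    _,l,cc=cv2.kmeans(H[:,1:2].astype(np.float32),3,None,(3,50,1e-5),5,cv2.KMEANS_PP_CENTERS)
    for k in range(3): Q=H[l[:,0]==k];print("handle",len(Q),rect(Q),Q.mean(0)*1000)
im=cv2.imread("top.png")[:,:,::-1];save(im,"c.png",(290,185,400,275),7)
im=cv2.imread("side.png")[:,:,::-1];save(im,"d.png",(270,110,370,190),7)
E
```

```text
top
desk z 0.3127649386815978
charger 1548 [ 445.5 -210.3] [355.1 171.5] 81.42 [ 396.8 -250.2   23.8] 20.581213577698264
chall 5910 [ 451.3 -208.5] [367.4 185.2] 87.59 [ 448.9 -255.8   39.9] 35.10652563768063
rover 5289 [511.  158.6] [378.4 220.4] 85.78 [503.8 214.4  88.7] 74.222332075498
roof 2399 [462.  162.2] [378.4 122.1] 85.78 [462.8 207.7 102.9] 104.5160854253474
deck 2860 [528.8 145.8] [398.3 184.9] 74.74 [538.4 220.7  77.3] 72.0397640382503
sock 303 [465.5 191.7] [ 54.2 120.4] 11.43 [461.7 206.2 113.4] 117.2016593146965
key 166 [535.2   4. ] [298.2  35.6] 16.75 [653.   39.9  32.4] 15.910749661160795
keytop 58 [661.9  41.8] [33.3 13.9] 18.48 [658.1  40.7  33.6] 37.84044626792388
ball 57 [ 366.3 -264.6] [42.9 17.7] 77.74 [ 367.2 -256.5   74.8] 90.94420157068484
handle 73 (array([ 500.8, -265.7]), array([23.6, 28.1]), 86.73) [ 497.9 -263.8   64.2]
handle 63 (array([ 497.5, -334.5]), array([22.9, 28.6]), 86.68) [ 495.6 -331.8   65.3]
handle 72 (array([ 445.6, -119.4]), array([ 27. , 225.5]), 37.75) [ 499.9 -189.2   90.8]
side
desk z 1.1810683303832281
charger 1078 [495. 168.] [11
[... 272 characters left out ...]
 [461.2 226.  106.5] 105.60898917908878
deck 4734 [463.2 416.7] [157.5 640.8] 11.65 [531.5 241.4  74.3] 73.06709864209427
sock 531 [476.1 414.9] [661.1  68.2] 85.67 [459.3 211.9 113. ] 117.73094499047332
key 232 [659.9  36. ] [37.1 55.6] 18.85 [656.3  49.4  22.1] 18.173357348566345
keytop 91 [661.1  30.3] [28.  47.6] 12.19 [657.2  45.7  33.8] 36.559555044491375
ball 56 [ 357.4 -305.9] [132.1  16. ] 78.79 [ 365.3 -271.5   65.4] 84.64447644686473
handle 66 (array([ 493.4, -351.6]), array([142.8,  25.7]), 87.58) [ 493.6 -327.4   61.4]
handle 2 (array([475.7, 746.4]), array([0., 0.]), 0.0) [475.7 746.4 841.5]
handle 136 (array([ 500. , -228.6]), array([93.3, 25.7]), 87.12) [ 500.3 -223.3   64.8]
```

View pics/c.png

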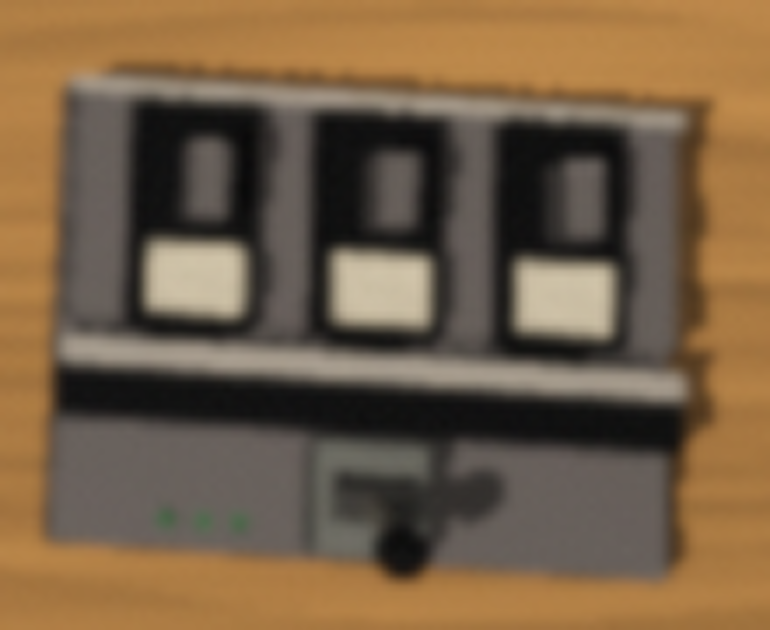

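```bash
cat > fit.py <<'E'
from h import *
from scipy.optimize import least_squares
def B(x0,x1,y0,y1,z0,z1): return np.array([x0,x1,y0,y1,z0,z1])/1000
def pack(x,y,z): return [B(x-43,x+43,y-23,y+23,z,z+24),B(x-4,x+24,y-7,y+7,z+24,z+50)]
def charger(packs):
    m=[B(-127,53,-118,118,0,20),B(45,51,-118,118,20,36),B(-79,-49,-118,118,20,34.5),B(-125,-81,-22,22,20,40)]
    m+=[B(-49,45,y-10,y+10,20,34) for y in(-35,35)]+[B(-49,45,98,118,20,34),B(-49,45,-118,-98,20,34)]
    for y in packs:m+=pack(0,y,20)
    return m
def rover():
    m=[B(-67,77,-118,118,62,72),B(-73,-13,-118,118,98,103)]
    m+=[B(-67,-13,y-10.5,y+10.5,72,98) for y in(-35,35)]+[B(-67,-13,94.3,118,72,98),B(-67,-13,-118,-94.3,72,98),B(-67,-59,-118,118,72,98)]
    m+=[B(-72,-64,-28,28,103,119),B(-24,-16,-28,28,103,119),B(-72,-16,-28,-20,103,119),B(-72,-16,20,28,103,119),B(-72,-16,-28,28,103,107)]
    return m
def key(): return [B(-18,18,-18,18,0,14),B(-15,15,-7,7,14,38)]
def sdf(P,boxes):
    best=np.full(len(P),9.)
    for b in boxes:
        c=(b[::2]+b[1::2])/2;h=(b[1::2]-b[::2])/2;q=np.abs(P-c)-h
        d=np.linalg.norm(np.maximum(q,0),axis=1)+np.minimum(q.max(1),0)
        best=np.where(np.abs(d)<np.abs(best),d,best)
    return best
def fit(cams,boxes,p0,R,zmin=.008,zmax=.13,free_z=True):
    """p0=[x,y,yaw]; returns x,y,yaw,dz"""
    Ps=[]
    for c in cams:
        D=np.load(c+".npy");C=cloud(c,D);g=np.zeros(D.shape)
        # drop mixed pixels at depth jumps
        k=np.ones((3,3));j=cv2.dilate(D,k)-cv2.erode(D,k)
        m=(D>0)&(j<.05)&(C[...,2]>zmin)&(C[...,2]<zmax)&(np.hypot(C[...,0]-p0[0],C[...,1]-p0[1])<R)
        Ps.append(C[m])
    P=np.vstack(Ps)
    def f(p):
        c,s=np.cos(p[2]),np.sin(p[2]);d=P-[p[0],p[1],p[3]]
        return sdf(np.c_[c*d[:,0]+s*d[:,1],-s*d[:,0]+c*d[:,1],d[:,2]],boxes)*1000
    r=least_squares(f,[*p0,0.],loss="cauchy",f_scale=2.,x_scale=[.01,.01,.05,.01],diff_step=1e-4)
    return r.x,len(P),np.median(np.abs(f(r.x)))
E
python3 - <<'E'
from fit import *
np.set_printoptions(precision=4,suppress=True)
for n,m,p0,R in[("charger",charger((-70,0,70)),[.488,-.258,-.06],.17),("rover",rover(),[.505,.215,.14],.16),("key",key(),[.661,.045,.25],.035)]:
    for cs in(["top"],["side"],["top","side"]):
        print(n,cs,*fit(cs,m,p0,R,zmin=.06 if n=="rover" else .008))
E
```

```text
charger ['top'] [ 0.4906 -0.2582 -0.0522  0.0007] 5635 1.147038231924566
charger ['side'] [ 0.4905 -0.2611 -0.0653  0.0013] 3577 1.105059064609274
charger ['top', 'side'] [ 0.4895 -0.2582 -0.0505  0.0009] 9212 1.2354270736665562
rover ['top'] [0.5093 0.2171 0.1725 0.0004] 4767 1.1747172245629087
rover ['side'] [0.5108 0.2176 0.1986 0.0014] 7769 1.0021044265137655
rover ['top', 'side'] [0.5097 0.2172 0.1898 0.0011] 12536 1.1055516870860371
key ['top'] [0.6598 0.0449 0.2986 0.0011] 156 0.7695786366650249
key ['side'] [0.6597 0.0428 0.3099 0.0007] 223 0.9607972393005119
key ['top', 'side'] [0.6603 0.043  0.3108 0.0008] 379 0.9151762157912244
```

```bash
cat > mv.py <<'E'
from h import *
CH=(.4900,-.2590,-.058); RV=(.5098,.2173,.186)
def fw(F,x,y,z):  # frame mm -> world m
    c,s=np.cos(F[2]),np.sin(F[2]);return np.array([F[0]+(c*x-s*y)/1000,F[1]+(s*x+c*y)/1000,z/1000])
def rel(*wps):
    """wps: (world xyz m, yaw of tool x rad or None) -> prints shift mm in tool axes and turn"""
    o=ctrl.get_obs();R=np.array(o["orientation"]);p=np.array(o["eef_pos"]);y0=np.arctan2(R[1,0],R[0,0])
    print("t",round(o["time"],2),"tcp",np.round(p*1000,1),"yaw",round(y0,3),"F",np.round(o["wrist_force"],1),"gap",round(o["finger_gap"],3))
    for w,y in wps:
        t=0 if y is None else -((y-y0+np.pi)%(2*np.pi)-np.pi)
        print([float(v) for v in np.round(R.T@(np.array(w)-p)*1000,1)],round(float(t),3))
YC=np.pi-.058; YR=np.pi+.186
E
python3 - <<'E'
from mv import *
rel((np.array([.40,.30,.24]),YC),([.42,-.05,.22],YC),(fw(CH,-168,0,170),YC),(fw(CH,-168,0,72),YC),(fw(CH,-101,0,72),YC),(fw(CH,-125,0,72),YC),(fw(CH,-125,0,170),YC))
E
```

```text
t 1.5 tcp [172.  574.8 231.3] yaw 2.851 F [-0.8  1.7  0.8] gap 0.997
[-297.2, -197.9, -8.7] -0.233
[-416.7, -527.5, 11.3] -0.233
[-380.3, -746.4, 61.3] -0.233
[-380.3, -746.4, 159.3] -0.233
[-445.5, -730.9, 159.3] -0.233
[-422.1, -736.5, 159.3] -0.233
[-422.1, -736.5, 61.3] -0.233
```

Emit:
{"fn": "apply_moves", "kwargs": {
  "increments": [
    [0, [-297, -198, -9], -0.233],
    [0, [-297, -198, -9], -0.233],
    [0, [-297, -198, -9], -0.233],
    [0, [-297, -198, -9], -0.233],
    [0, [-297, -198, -9], -0.233],
    [0, [-297, -198, -9], -0.233],
    [0, [-297, -198, -9], -0.233],
    [0, [-417, -527, 11], -0.233],
    [0, [-417, -527, 11], -0.233],
    [0, [-417, -527, 11], -0.233],
    [0, [-417, -527, 11], -0.233],
    [0, [-417, -527, 11], -0.233],
    [0, [-417, -527, 11], -0.233],
    [0, [-417, -527, 11], -0.233],
    [0, [-380, -746, 61], -0.233],
    [0, [-380, -746, 61], -0.233],
    [0, [-380, -746, 61], -0.233],
    [0, [-380, -746, 61], -0.233],
    [0, [-380, -746, 61], -0.233],
    [0, [-380, -746, 61], -0.233]
  ]
}}

```text
time: 3.5
eef_pos: [0.3198, -0.2516, 0.1693]
orientation: [[-0.998, 0.063, -0.002], [0.063, 0.998, -0.0], [0.002, -0.0, -1.0]]
wrist_force: [0.2, -0.3, 0.0]
finger_gap: 0.002
```

```bash
python3 - <<'E'
from mv import *
rel((fw(CH,-168,0,170),YC),(fw(CH,-168,0,72),YC),(fw(CH,-101,0,72),YC),(fw(CH,-125,0,72),YC),(fw(CH,-125,0,170),YC))
E
```

```text
t 3.5 tcp [ 319.8 -251.6  169.3] yaw 3.079 F [ 0.2 -0.3  0. ] gap 0.002
[-2.3, 2.5, -0.7] -0.005
[-2.5, 2.5, 97.3] -0.005
[-69.5, 2.8, 97.2] -0.005
[-45.5, 2.7, 97.3] -0.005
[-45.3, 2.7, -0.7] -0.005
```

Emit:
{"fn": "apply_moves", "kwargs": {
  "increments": [
    [0, [-2, 2.5, 50], 0],
    [0, [-2, 2.5, 97], 0],
    [0, [-2, 2.5, 97], 0],
    [0, [-20, 2.5, 97], 0],
    [0, [-30, 2.5, 97], 0],
    [0, [-40, 2.5, 97], 0],
    [0, [-50, 2.5, 97], 0],
    [0, [-60, 2.5, 97], 0],
    [0, [-67, 2.5, 97], 0],
    [0, [-71, 2.5, 97], 0],
    [0, [-71, 2.5, 97], 0],
    [0, [-71, 2.5, 97], 0]
  ]
}}

```text
time: 4.7
eef_pos: [0.3918, -0.2502, 0.073]
orientation: [[-0.998, 0.058, -0.004], [0.058, 0.998, 0.001], [0.004, 0.001, -1.0]]
wrist_force: [-9.6, 1.7, 5.8]
finger_gap: -0.004
```

```bash
python3 - <<'E'
from mv import *
im,D=grab_frame("side");save(im,"e.png",(270,100,370,190),7)
rel((fw(CH,-120,0,72),YC),(fw(CH,-120,0,180),YC),(fw(CH,10,70,140),YC),(fw(CH,10,70,46),YC))
E
```

```text
t 4.75 tcp [ 391.8 -250.2   73. ] yaw 3.084 F [-9.   0.6  5.5] gap 0.0
[21.5, -3.1, 1.1] 0.0
[21.8, -3.0, -106.9] 0.0
[-108.3, 66.9, -67.3] 0.0
[-108.7, 66.8, 26.7] 0.0
```

View pics/e.png

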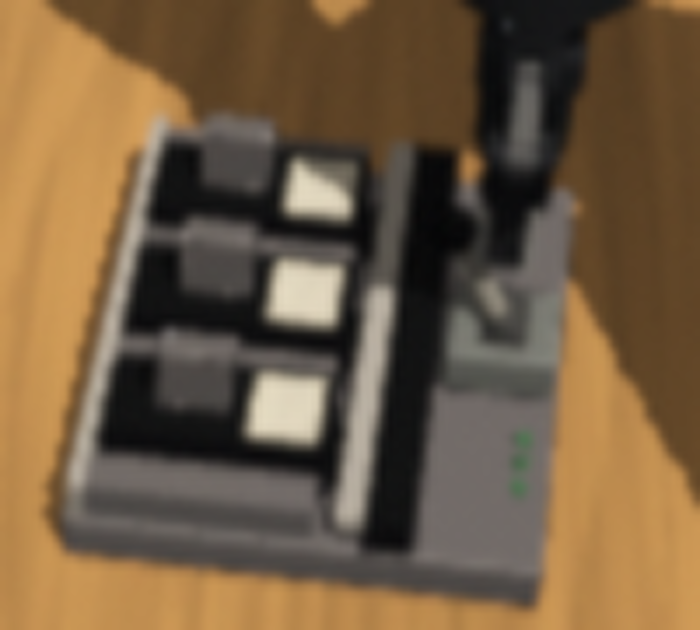

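Emit:
{"fn": "apply_moves", "kwargs": {
  "increments": [
    [0, [21, -3, 0], 0],
    [0, [21, -3, -50], 0],
    [0.5, [21, -3, -100], 0],
    [0.5, [-30, 20, -100], 0],
    [0.5, [-70, 40, -90], 0],
    [0.5, [-108, 67, -67], 0],
    [0.5, [-108, 67, -50], 0],
    [0.5, [-108, 67, -50], 0]
  ],
  "grip_force": 25
}}

```text
time: 5.55
eef_pos: [0.5039, -0.1877, 0.1199]
orientation: [[-0.998, 0.055, -0.005], [0.055, 0.998, 0.003], [0.005, 0.003, -1.0]]
wrist_force: [-1.3, -0.3, -0.2]
finger_gap: 0.496
```

```bash
python3 - <<'E'
from mv import *
im,D=grab_frame("top");np.save("top.npy",D);save(im,"f.png",(290,170,400,270),7)
rel((fw(CH,10,70,46),YC))
print(spot_point("top","charger_switch_tip")[:2])
E
```

```text
t 5.6 tcp [ 503.9 -188.7  121.6] yaw 3.085 F [-0.5 -0.2  0.1] gap 0.499
[-0.5, -1.1, 75.6] 0.001
[{'xy': [349.1, 245.6], 'score': 0.45}]
```

View pics/f.png

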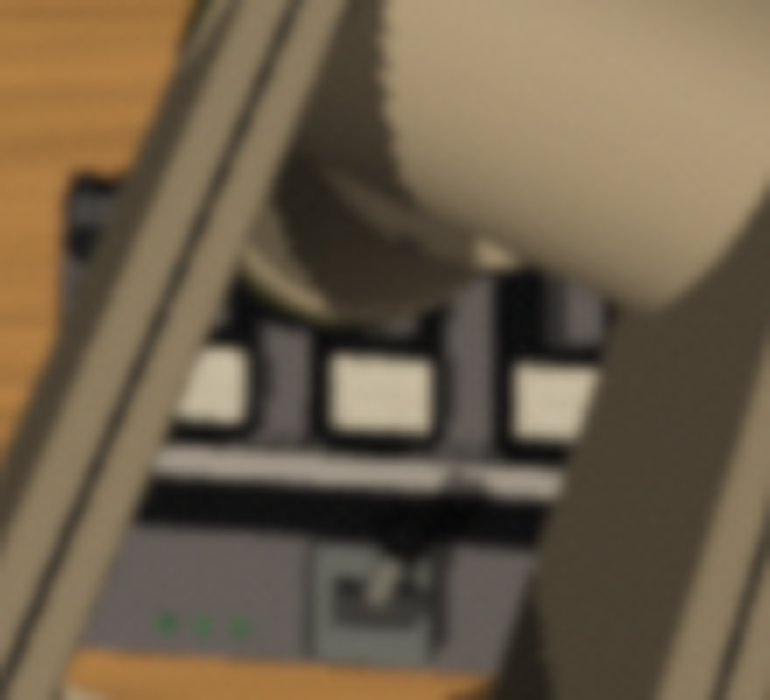

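The lever is over toward the docks, with the ball at crop (405,530). Next, descend and grip pack3.

Emit:
{"fn": "apply_moves", "kwargs": {
  "increments": [
    [0.5, [-0.5, -1, 40], 0],
    [0.5, [-0.5, -1, 65], 0],
    [0.5, [-0.5, -1, 74.5], 0],
    [0.5, [-0.5, -1, 74.5], 0],
    [0.1, [-0.5, -1, 74.5], 0],
    [0.1, [-0.5, -1, 74.5], 0],
    [0.1, [-0.5, -1, 74.5], 0],
    [0.1, [-0.5, -1, 74.5], 0]
  ],
  "grip_force": 25
}}

```text
time: 6.45
eef_pos: [0.5067, -0.1918, 0.0511]
orientation: [[-0.998, 0.058, 0.003], [0.058, 0.998, -0.002], [-0.003, -0.002, -1.0]]
wrist_force: [-1.5, -1.4, 7.1]
finger_gap: 0.153
```

```bash
python3 - <<'E'
from mv import *
rel((fw(CH,10,70,46),YC))
o=ctrl.get_obs();print(o["wrist_torque"])
E
```

```text
t 6.45 tcp [ 506.7 -191.8   51.1] yaw 3.084 F [-1.5 -1.4  7.1] gap 0.153
[2.8, 1.9, 5.1] 0.0
[-0.00170688  0.29911556  0.00141896]
```

Emit:
{"fn": "apply_moves", "kwargs": {
  "increments": [
    [0.1, [0, 0, -4], 0],
    [0.1, [0, 0, -7], 0],
    [0.1, [1.5, 0, -9], 0],
    [0.1, [3.4, 0, -11], 0],
    [0.1, [5, 0, -13], 0],
    [0.1, [7.3, 0, -16], 0],
    [0.1, [9.5, 0, -18], 0],
    [0.1, [11.6, 0, -20.5], 0],
    [0.1, [12, 0, -22], 0],
    [0.1, [12, 0, -22], 0]
  ],
  "grip_force": 25
}}

```text
time: 7.45
eef_pos: [0.4926, -0.1898, 0.0704]
orientation: [[-0.998, 0.058, -0.001], [0.058, 0.998, 0.001], [0.001, 0.001, -1.0]]
wrist_force: [-0.8, -0.2, -6.2]
finger_gap: 0.155
```

```bash
python3 - <<'E'
from mv import *
im,D=grab_frame("side");save(im,"g.png",(265,90,355,185),7)
rel((fw(CH,10,70,46),YC))
E
```

```text
t 7.5 tcp [ 492.8 -189.9   70.5] yaw 3.084 F [-1.4  0.4 -6.4] gap 0.158
[-11.2, 0.8, 24.5] 0.0
```

View pics/g.png

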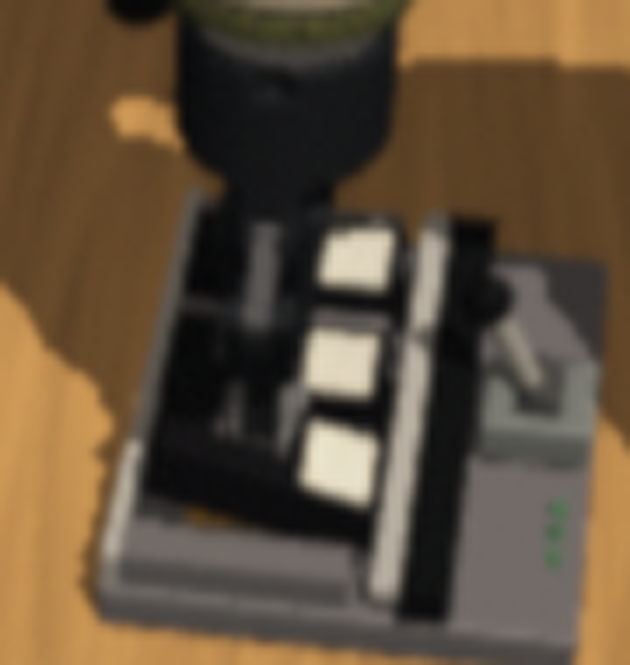

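Emit:
{"fn": "apply_moves", "kwargs": {
  "increments": [
    [0.1, [-5, 0, -1], 0],
    [0.1, [-10, 0, -2], 0],
    [0.1, [-16, 0, -2], 0],
    [0.1, [-22, 0, -3], 0],
    [0.1, [-28, 0, -4], 0],
    [0.1, [-28, 0, -20], 0],
    [0.1, [-28, 0, -50], 0],
    [0.1, [-28, 0, -90], 0],
    [0.1, [-28, 0, -130], 0],
    [0.1, [-28, 0, -130], 0]
  ],
  "grip_force": 30
}}

```text
time: 8.5
eef_pos: [0.5249, -0.1934, 0.2098]
orientation: [[-0.998, 0.058, 0.011], [0.058, 0.998, -0.005], [-0.012, -0.005, -1.0]]
wrist_force: [2.3, -0.2, -0.4]
finger_gap: 0.155
```

```bash
python3 - <<'E'
from mv import *
im,D=grab_frame("side");np.save("side.npy",D);save(im,"g2.png",(235,50,385,200),4.5)
rel((fw(RV,56,-70,230),YR),(fw(RV,56,-70,120),YR),(fw(RV,44,-70,98),YR),(fw(RV,8,-70,98),YR))
E
```

```text
t 8.55 tcp [ 523.7 -192.8  206.4] yaw 3.084 F [ 0.8 -0.  -2.5] gap 0.154
[-33.9, 354.2, -24.5] -0.244
[-33.0, 354.5, 85.5] -0.244
[-21.2, 351.7, 107.4] -0.244
[13.8, 343.0, 107.1] -0.244
```

View pics/g2.png

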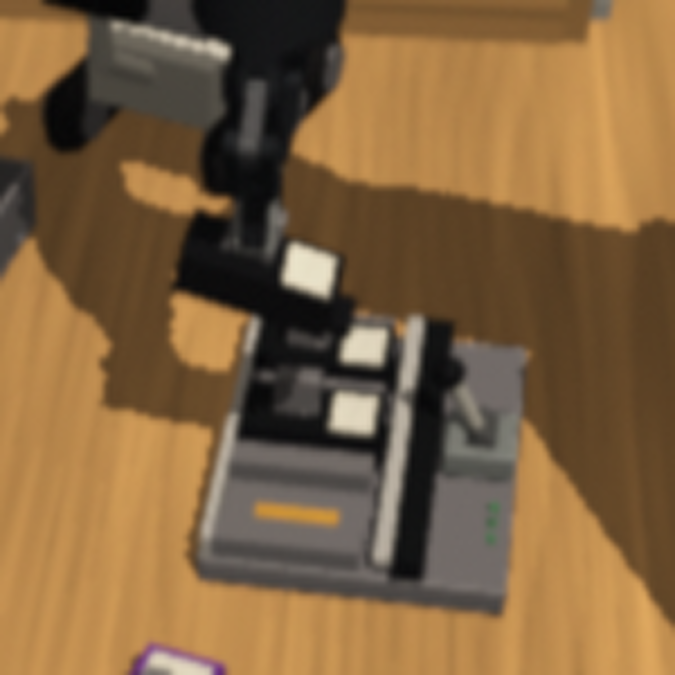

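Emit:
{"fn": "apply_moves", "kwargs": {
  "increments": [
    [0.1, [-10, 40, -24], -0.05],
    [0.1, [-20, 85, -24], -0.1],
    [0.1, [-26, 130, -24], -0.15],
    [0.1, [-30, 175, -24], -0.2],
    [0.1, [-34, 220, -24], -0.244],
    [0.1, [-36, 265, -24], -0.244],
    [0.1, [-38, 310, -24], -0.244],
    [0.1, [-38, 354, -24], -0.244],
    [0.1, [-38, 354, -24], -0.244],
    [0.1, [-38, 354, 10], -0.244],
    [0.1, [-38, 354, 45], -0.244],
    [0.1, [-38, 354, 65], -0.244],
    [0.1, [-38, 354, 65], -0.244],
    [0.1, [-38, 354, 65], -0.244]
  ],
  "grip_force": 40
}}

```text
time: 9.95
eef_pos: [0.5792, 0.1591, 0.1356]
orientation: [[-0.983, -0.185, -0.002], [-0.185, 0.983, -0.0], [0.002, -0.0, -1.0]]
wrist_force: [0.8, -0.6, -1.6]
finger_gap: 0.15
```

```bash
python3 - <<'E'
from mv import *
im,D=grab_frame("side");np.save("side.npy",D);save(im,"i.png",(205,180,355,330),4.5)
rel((fw(RV,60,-70,118),YR),(fw(RV,60,-70,101),YR),(fw(RV,8,-70,101),YR))
E
```

```text
t 10.0 tcp [580.2 159.3 137. ] yaw -2.956 F [-1.   0.3 -0. ] gap 0.156
[-1.5, 0.0, 19.0] -0.0
[-1.5, 0.0, 36.0] -0.0
[50.5, 0.0, 35.9] -0.0
```

View pics/i.png

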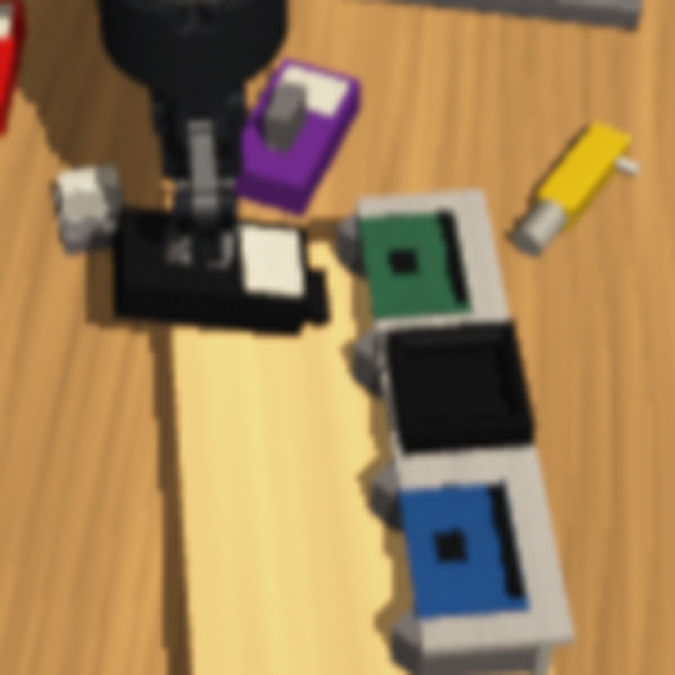

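Emit:
{"fn": "apply_moves", "kwargs": {
  "increments": [
    [0.1, [-4, 0, 12], 0],
    [0.1, [-4, 0, 19], 0],
    [0.1, [-4, 0, 23], 0],
    [0.1, [-4, 0, 27], 0],
    [0.1, [-4, 0, 31], 0],
    [0.1, [-4, 0, 34], 0],
    [0.1, [-4, 0, 36], 0],
    [0.1, [-4, 0, 36], 0],
    [0.1, [-4, 0, 36], 0]
  ],
  "grip_force": 25
}}

```text
time: 10.9
eef_pos: [0.5871, 0.1608, 0.103]
orientation: [[-0.983, -0.185, 0.008], [-0.185, 0.983, 0.001], [-0.008, -0.0, -1.0]]
wrist_force: [6.0, 0.4, 7.3]
finger_gap: 0.154
```

```bash
python3 - <<'E'
from mv import *
im,D=grab_frame("side");np.save("side.npy",D);save(im,"j.png",(205,180,355,330),4)
rel((fw(RV,60,-70,101),YR),(fw(RV,8,-70,101),YR))
E
```

```text
t 10.95 tcp [587.1 160.8 103. ] yaw -2.955 F [5.5 1.1 7.6] gap 0.152
[5.5, -0.1, 2.0] 0.0
[57.5, -0.1, 1.6] 0.0
```

View pics/j.png

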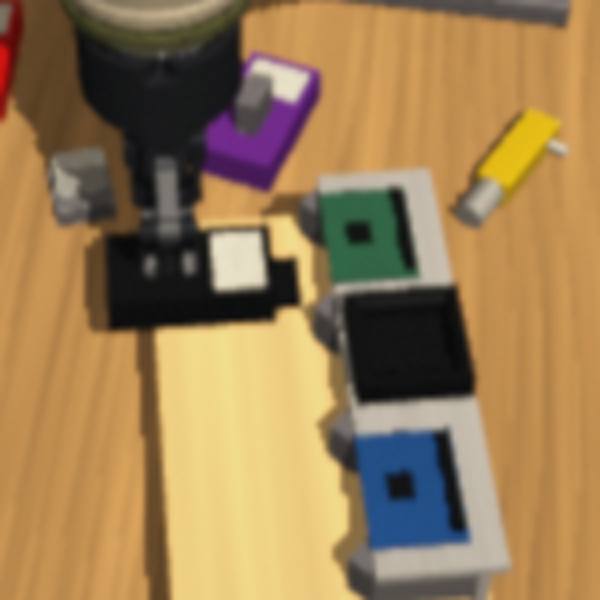

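Emit:
{"fn": "apply_moves", "kwargs": {
  "increments": [
    [0.1, [10, 0, -1], 0],
    [0.1, [20, 0, -1], 0],
    [0.1, [30, 0, -1], 0],
    [0.1, [40, 0, -1], 0],
    [0.1, [48, 0, -1], 0],
    [0.1, [54, 0, -1], 0],
    [0.1, [58, 0, -1], 0],
    [0.1, [61, 0, -1], 0],
    [0.1, [61, 0, -1], 0]
  ],
  "grip_force": 25
}}

```text
time: 11.85
eef_pos: [0.5276, 0.1497, 0.1039]
orientation: [[-0.983, -0.185, 0.01], [-0.185, 0.983, 0.002], [-0.01, 0.0, -1.0]]
wrist_force: [12.4, 3.4, 4.4]
finger_gap: 0.156
```

```bash
python3 - <<'E'
from mv import *
rel((fw(RV,8,-70,101),YR))
E
```

```text
t 11.85 tcp [527.6 149.7 103.9] yaw -2.955 F [12.4  3.4  4.4] gap 0.156
[-3.0, -0.3, 2.9] 0.0
```

Emit:
{"fn": "apply_moves", "kwargs": {
  "increments": [
    [0.1, [-4, 0, 0], 0],
    [0.5, [-4, 0, 0], 0],
    [0.5, [-4, 0, 0], 0],
    [0.5, [-4, 0, -40], 0],
    [0.5, [-4, 0, -90], 0],
    [0.5, [-30, -30, -130], 0],
    [0.5, [-60, -80, -130], 0],
    [0.5, [-60, -130, -130], 0],
    [0.5, [-60, -180, -130], 0]
  ]
}}

```text
time: 12.75
eef_pos: [0.6142, -0.0071, 0.2305]
orientation: [[-0.982, -0.186, -0.0], [-0.186, 0.982, 0.0], [0.0, 0.0, -1.0]]
wrist_force: [1.3, 0.7, -0.9]
finger_gap: 0.505
```

```bash
python3 - <<'E'
from fit import *
from mv import *
np.set_printoptions(precision=4,suppress=True)
ims={}
for c in("side","top"):
    im,D=grab_frame(c);np.save(c+".npy",D);ims[c]=im;cv2.imwrite(c+".png",im[:,:,::-1])
save(ims["side"],"k.png",(205,180,355,330),4.5)
for cs in(["top"],["side"]):
  print("rover+pack",fit(cs,rover()+pack(-2,-70,72),RV,.16,zmin=.06))
  q=fw(RV,-2,-70,72);print("pack vs home",fit(cs,[b-np.array([0,0,0,0,.072,.072]) for b in pack(0,0,72)],[q[0],q[1],RV[2]],.05,zmin=.1,zmax=.13),q)
  print("charger",fit(cs,charger((-70,0)),CH,.17))
  print("key",fit(cs,key(),[.66,.043,.3],.035))
rel((fw(CH,10,0,130),YC),(fw(CH,10,0,51),YC))
E
```

```text
rover+pack (array([0.5106, 0.2179, 0.1893, 0.0004]), 2436, np.float64(1.2160953851757665))
pack vs home (array([0.5163, 0.0891, 0.1914, 0.0783]), 7, np.float64(0.3281749571032583)) [0.5208 0.1481 0.072 ]
charger (array([ 0.4915, -0.26  , -0.0645,  0.0006]), 5674, np.float64(1.0667698673890205))
key (array([0.6607, 0.0441, 0.2941, 0.0005]), 109, np.float64(0.817257354020752))
rover+pack (array([0.5106, 0.2175, 0.1937, 0.0015]), 7697, np.float64(0.9957502894999901))
pack vs home (array([0.5017, 0.1512, 1.122 , 0.1055]), 619, np.float64(1.6431957349488795)) [0.5208 0.1481 0.072 ]
charger (array([ 0.4913, -0.2609, -0.0634,  0.0012]), 3602, np.float64(1.0732227584535574))
key (array([0.6604, 0.0431, 0.294 , 0.0008]), 220, np.float64(0.8994868795018139))
t 12.85 tcp [613.8 -11.9 229.6] yaw -2.961 F [-0.9  0.4 -0.5] gap 0.501
[156.2, -223.0, 100.4] 0.238
[156.1, -222.9, 179.4] 0.238
```

View pics/k.png

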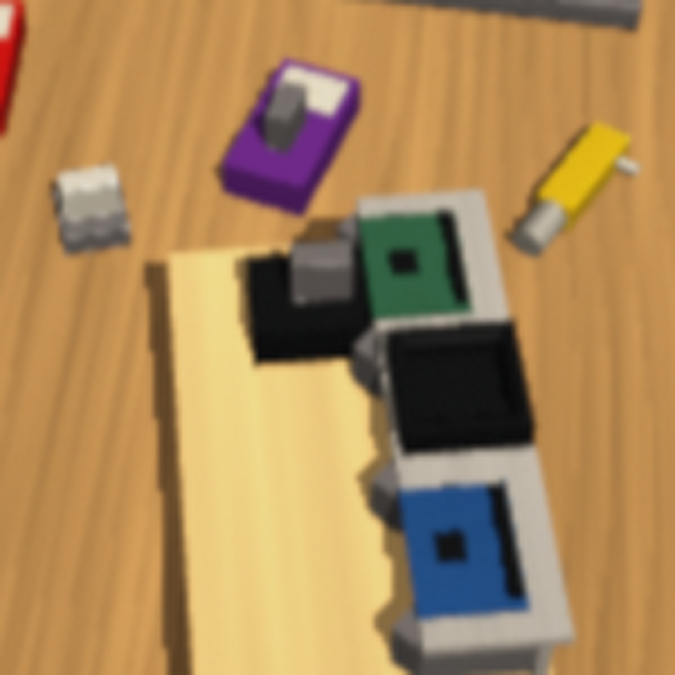

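```bash
sed -i 's/^CH=.*/CH=(.4913,-.2604,-.062); RV=(.5106,.2177,.190)/; s/^YC=.*/YC=np.pi-.062; YR=np.pi+.190/' mv.py
cat >> mv.py <<'E'
def chk(bays,F=None):
    """rover-frame extents of pack top and handle, from saved clouds"""
    F=F or RV
    for c in("side","top"):
        D=np.load(c+".npy");C=cloud(c,D);k=np.ones((3,3));j=cv2.dilate(D,k)-cv2.erode(D,k)
        P=C[(D>0)&(j<.04)];d=P-[F[0],F[1],0];cs,s=np.cos(F[2]),np.sin(F[2])
        L=np.c_[cs*d[:,0]+s*d[:,1],-s*d[:,0]+cs*d[:,1],d[:,2]]*1000
        for y in bays:
            q=L[(abs(L[:,1]-y)<30)&(L[:,0]>-10)&(L[:,0]<110)]
            t=q[(q[:,2]>90)&(q[:,2]<101)];h=q[q[:,2]>112]
            if len(t)>5: print(c,y,"top x<",np.percentile(t[:,0],97).round(1),"y",np.percentile(t[:,1],[3,97]).round(1),"z",np.median(t[:,2]).round(1),"handle x",np.percentile(h[:,0],[5,95]).round(1) if len(h)>3 else None)
E
python3 - <<'E'
from mv import *
chk([-70])
rel((fw(CH,10,0,130),YC),(fw(CH,10,0,51),YC))
E
```

```text
side -70 top x< 37.0 y [-91.  -46.2] z 96.6 handle x [-8.  17.3]
t 12.85 tcp [613.8 -11.9 229.6] yaw -2.961 F [-0.9  0.4 -0.5] gap 0.501
[155.2, -224.7, 100.4] 0.242
[155.1, -224.5, 179.4] 0.242
```

Emit:
{"fn": "apply_moves", "kwargs": {
  "increments": [
    [0.5, [35, -50, 20], 0.06],
    [0.5, [70, -100, 40], 0.12],
    [0.5, [105, -150, 60], 0.18],
    [0.5, [135, -195, 80], 0.242],
    [0.5, [155, -224.5, 100], 0.242],
    [0.5, [155, -224.5, 100], 0.242],
    [0.5, [155, -224.5, 140], 0.242],
    [0.5, [155, -224.5, 170], 0.242],
    [0.5, [155, -224.5, 181], 0.242],
    [0.5, [155, -224.5, 181], 0.242],
    [0.5, [155, -224.5, 181], 0.242],
    [0.1, [155, -224.5, 181], 0.242],
    [0.1, [155, -224.5, 181], 0.242],
    [0.1, [155, -224.5, 181], 0.242],
    [0.1, [155, -224.5, 181], 0.242]
  ],
  "grip_force": 25
}}

```text
time: 14.35
eef_pos: [0.5046, -0.2585, 0.0528]
orientation: [[-0.998, 0.056, 0.004], [0.056, 0.998, -0.006], [-0.005, -0.006, -1.0]]
wrist_force: [-1.9, -11.1, 3.2]
finger_gap: 0.154
```

```bash
python3 - <<'E'
from mv import *
rel((fw(CH,10,0,51),YC))
E
```

```text
t 14.35 tcp [ 504.6 -258.5   52.8] yaw 3.086 F [ -1.9 -11.1   3.2] gap 0.154
[3.2, -2.7, 1.8] 0.006
```

Emit:
{"fn": "apply_moves", "kwargs": {
  "increments": [
    [0.1, [0, 2, -3], 0],
    [0.1, [0, 2, -6], 0],
    [0.1, [1.5, 2, -8], 0],
    [0.1, [3.4, 2, -10], 0],
    [0.1, [5, 2, -12], 0],
    [0.1, [7.3, 2, -15], 0],
    [0.1, [9.5, 2, -17.5], 0],
    [0.1, [11.6, 2, -20], 0],
    [0.1, [12, 2, -21.5], 0],
    [0.1, [12, 2, -21.5], 0]
  ],
  "grip_force": 25
}}

```text
time: 15.35
eef_pos: [0.4906, -0.2545, 0.0717]
orientation: [[-0.998, 0.056, -0.0], [0.056, 0.998, -0.004], [-0.0, -0.004, -1.0]]
wrist_force: [-1.6, -10.4, -7.9]
finger_gap: 0.159
```

```bash
python3 - <<'E'
from mv import *
rel((fw(CH,10,0,51),YC))
E
```

```text
t 15.35 tcp [ 490.6 -254.5   71.7] yaw 3.086 F [ -1.6 -10.4  -7.9] gap 0.159
[-11.0, -5.8, 20.7] 0.006
```

Emit:
{"fn": "apply_moves", "kwargs": {
  "increments": [
    [0.1, [0, -3, 0], 0],
    [0.1, [0, -5, 0], 0],
    [0.1, [-5, -5, -1], 0],
    [0.1, [-10, -5, -2], 0],
    [0.1, [-16, -5, -2], 0],
    [0.1, [-22, -5, -3], 0],
    [0.1, [-28, -5, -4], 0],
    [0.1, [-28, -5, -20], 0],
    [0.1, [-28, -5, -50], 0],
    [0.1, [-28, -5, -90], 0],
    [0.1, [-28, -5, -130], 0],
    [0.1, [-28, -5, -130], 0],
    [0.1, [-28, -5, -150], 0],
    [0.1, [-28, -5, -150], 0]
  ],
  "grip_force": 35
}}

```text
time: 16.75
eef_pos: [0.52, -0.2596, 0.2249]
orientation: [[-0.998, 0.056, 0.005], [0.056, 0.998, -0.002], [-0.005, -0.002, -1.0]]
wrist_force: [0.6, -0.8, -0.5]
finger_gap: 0.155
```

```bash
python3 - <<'E'
from mv import *
im,D=grab_frame("side");np.save("side.npy",D);save(im,"l.png",(185,50,385,350),2.5)
rel((fw(RV,62,0,230),YR),(fw(RV,62,0,137),YR))
E
```

```text
t 16.8 tcp [ 519.6 -259.4  223.1] yaw 3.086 F [ 0.6  0.2 -1.9] gap 0.155
[-24.7, 490.9, -7.5] -0.246
[-24.4, 491.0, 85.5] -0.246
```

View pics/l.png

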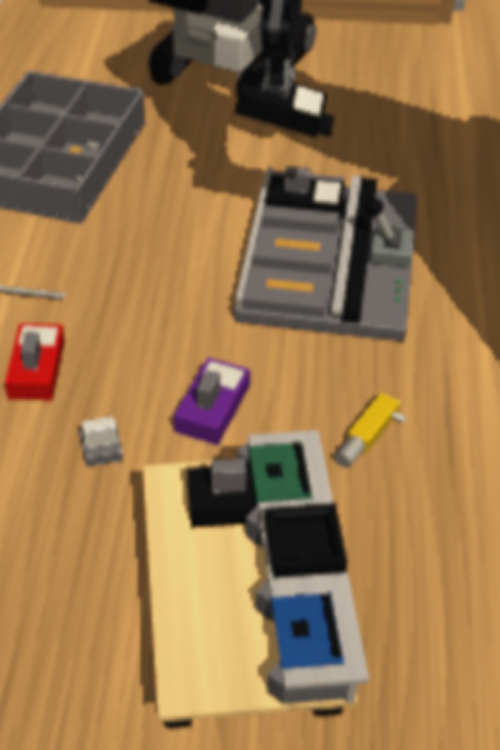

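Emit:
{"fn": "apply_moves", "kwargs": {
  "increments": [
    [0.1, [-10, 40, -10], -0.05],
    [0.1, [-20, 85, -15], -0.1],
    [0.1, [-24, 130, -15], -0.15],
    [0.1, [-25, 175, -15], -0.2],
    [0.1, [-25, 220, -15], -0.246],
    [0.1, [-25, 265, -15], -0.246],
    [0.1, [-25, 310, -15], -0.246],
    [0.1, [-25, 355, -15], -0.246],
    [0.1, [-25, 400, -15], -0.246],
    [0.1, [-25, 445, -15], -0.246],
    [0.1, [-25, 475, -15], -0.246],
    [0.1, [-25, 491, -15], -0.246],
    [0.1, [-25, 491, -10], -0.246],
    [0.1, [-25, 491, 30], -0.246],
    [0.1, [-25, 491, 65], -0.246],
    [0.1, [-25, 491, 85], -0.246],
    [0.1, [-25, 491, 85], -0.246],
    [0.1, [-25, 491, 85], -0.246]
  ],
  "grip_force": 40
}}

```text
time: 18.6
eef_pos: [0.5709, 0.2286, 0.1361]
orientation: [[-0.982, -0.188, -0.001], [-0.188, 0.982, -0.001], [0.001, -0.0, -1.0]]
wrist_force: [1.2, 0.1, -1.2]
finger_gap: 0.157
```

```bash
python3 - <<'E'
from mv import *
rel((fw(RV,62,0,118),YR),(fw(RV,62,0,101),YR),(fw(RV,7,0,101),YR))
E
```

```text
t 18.6 tcp [570.9 228.6 136.1] yaw -2.953 F [ 1.2  0.1 -1.2] gap 0.157
[-0.7, 0.7, 18.1] -0.001
[-0.7, 0.7, 35.1] -0.001
[54.3, 0.7, 35.2] -0.001
```

Emit:
{"fn": "apply_moves", "kwargs": {
  "increments": [
    [0.1, [-4, 0.5, 12], 0],
    [0.1, [-4, 0.5, 19], 0],
    [0.1, [-4, 0.5, 23], 0],
    [0.1, [-4, 0.5, 27], 0],
    [0.1, [-4, 0.5, 31], 0],
    [0.1, [-4, 0.5, 34], 0],
    [0.1, [-4, 0.5, 36], 0],
    [0.1, [-4, 0.5, 36], 0],
    [0.1, [-4, 0.5, 36], 0]
  ],
  "grip_force": 25
}}

```text
time: 19.5
eef_pos: [0.5785, 0.2319, 0.1055]
orientation: [[-0.982, -0.189, 0.008], [-0.189, 0.982, 0.002], [-0.009, 0.001, -1.0]]
wrist_force: [-1.0, -1.4, 19.2]
finger_gap: 0.151
```

Emit:
{"fn": "apply_moves", "kwargs": {
  "increments": [
    [0.1, [10, 0, -1], 0],
    [0.1, [20, 0, -1], 0],
    [0.1, [30, 0, -1], 0],
    [0.1, [40, 0, -1], 0],
    [0.1, [48, 0, -1], 0],
    [0.1, [54, 0, -1], 0],
    [0.1, [57, 0, -1], 0],
    [0.1, [60, 0, -1], 0],
    [0.1, [60, 0, -1], 0]
  ],
  "grip_force": 25
}}

```text
time: 20.4
eef_pos: [0.5198, 0.2208, 0.1055]
orientation: [[-0.982, -0.189, 0.009], [-0.189, 0.982, 0.003], [-0.01, 0.001, -1.0]]
wrist_force: [4.1, 0.8, 11.2]
finger_gap: 0.151
```

```bash
python3 - <<'E'
from mv import *
im,D=grab_frame("side");np.save("side.npy",D);save(im,"m.png",(205,180,355,330),4)
rel((fw(RV,7,0,101),YR))
E
```

```text
t 20.45 tcp [519.8 220.9 105.5] yaw -2.951 F [ 2.8  0.1 12.6] gap 0.152
[2.6, -1.4, 4.5] 0.0
```

View pics/m.png

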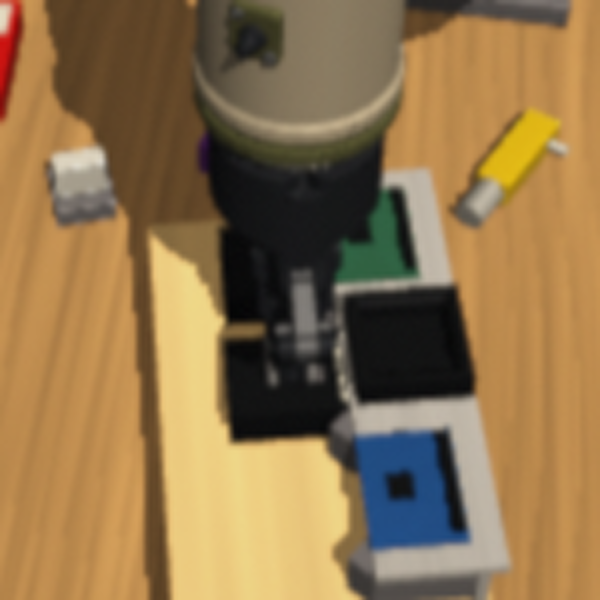

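Pack2 sits in the middle bay next to pack3, but the push force is low. I'll press it a little further.

Emit:
{"fn": "apply_moves", "kwargs": {
  "increments": [
    [0.1, [2, 0, -2], 0],
    [0.1, [4, 0, -2], 0],
    [0.1, [6, 0, -2], 0],
    [0.1, [7, 0, -2], 0],
    [0.1, [7, 0, -2], 0]
  ]
}}

```text
time: 20.95
eef_pos: [0.515, 0.2198, 0.1075]
orientation: [[-0.982, -0.189, 0.014], [-0.189, 0.982, 0.004], [-0.014, 0.001, -1.0]]
wrist_force: [16.0, 3.6, 4.4]
finger_gap: 0.151
```

```bash
python3 - <<'E'
from mv import *
rel((fw(RV,7,0,101),YR))
E
```

```text
t 20.95 tcp [515.  219.8 107.5] yaw -2.952 F [16.   3.6  4.4] gap 0.151
[-2.1, -1.3, 6.5] -0.0
```

Emit:
{"fn": "apply_moves", "kwargs": {
  "increments": [
    [0.1, [-4, 0, 0], 0],
    [0.5, [-4, 0, 0], 0],
    [0.5, [-4, 0, 0], 0],
    [0.5, [-4, 0, -40], 0],
    [0.5, [-4, 0, -90], 0],
    [0.5, [-30, -40, -125], 0.05],
    [0.5, [-50, -85, -125], 0.1],
    [0.5, [-60, -130, -125], 0.15],
    [0.5, [-60, -180, -125], 0.2],
    [0.5, [-60, -230, -125], 0.246],
    [0.5, [-50, -280, -125], 0.246],
    [0.5, [-40, -330, -125], 0.246]
  ]
}}

```text
time: 22.15
eef_pos: [0.61, -0.0952, 0.2273]
orientation: [[-0.998, 0.056, -0.002], [0.056, 0.998, 0.0], [0.002, 0.0, -1.0]]
wrist_force: [0.9, 0.3, 0.5]
finger_gap: 0.501
```

```bash
python3 - <<'E'
from fit import *
from mv import *
np.set_printoptions(precision=4,suppress=True)
for c in("side","top"):
    im,D=grab_frame(c);np.save(c+".npy",D);cv2.imwrite(c+".png",im[:,:,::-1])
chk([-70,0])
for cs in(["top"],["side"]):
  print("rover+pack",fit(cs,rover()+pack(-2,-70,72)+pack(-2,0,72),RV,.16,zmin=.06))
  print("charger",fit(cs,charger((-70,)),CH,.17))
  print("key",fit(cs,key(),[.66,.043,.3],.035))
rel((fw(CH,10,-70,130),YC),(fw(CH,10,-70,51),YC))
E
```

```text
side -70 top x< 36.7 y [-90.3 -46.2] z 96.7 handle x [-7.  17.4]
side 0 top x< 35.8 y [-17.4  25.1] z 96.9 handle x [-8.  16.1]
top -70 top x< 37.3 y [-91.9 -47.4] z 96.1 handle x [-6.7 17.9]
top 0 top x< 36.5 y [-20.8  23.9] z 96.1 handle x [-8.9 16.4]
rover+pack (array([0.5097, 0.2188, 0.1947, 0.0005]), 4787, np.float64(1.116490422018397))
charger (array([ 0.4916, -0.2594, -0.0616,  0.0007]), 2610, np.float64(1.0348045530272145))
key (array([0.6608, 0.0425, 0.3275, 0.0007]), 132, np.float64(0.7922178128796014))
rover+pack (array([0.5105, 0.218 , 0.1974, 0.0015]), 7591, np.float64(0.9892912922662631))
charger (array([ 0.4911, -0.2606, -0.0613,  0.0012]), 3680, np.float64(1.1243082224382805))
key (array([0.6596, 0.0428, 0.311 , 0.0014]), 217, np.float64(0.8191750246052953))
t 22.25 tcp [609.5 -99.7 227.2] yaw 3.08 F [ 0.4  0.5 -0.4] gap 0.501
[97.8, -237.6, 97.9] 0.0
[97.6, -237.4, 176.9] 0.0
```

Emit:
{"fn": "apply_moves", "kwargs": {
  "increments": [
    [0.5, [18, -45, 20], 0],
    [0.5, [37, -90, 40], 0],
    [0.5, [56, -135, 60], 0],
    [0.5, [74, -180, 80], 0],
    [0.5, [92, -222, 98], 0],
    [0.5, [98, -237.5, 98], 0],
    [0.5, [98, -237.5, 98], 0],
    [0.5, [98, -237.5, 98], 0]
  ],
  "grip_force": 25
}}

```text
time: 23.05
eef_pos: [0.4993, -0.3246, 0.1297]
orientation: [[-0.998, 0.057, -0.001], [0.057, 0.998, 0.001], [0.001, 0.001, -1.0]]
wrist_force: [0.4, 0.1, -0.3]
finger_gap: 0.504
```

```bash
sed -i 's/RV=.*/RV=(.5103,.2183,.193)/; s/YR=.*/YR=np.pi+.193/' mv.py; python3 - <<'E'
from mv import *
rel((fw(CH,10,-70,49),YC))
E
```

```text
t 23.05 tcp [ 499.3 -324.6  129.7] yaw 3.085 F [ 0.4  0.1 -0.3] gap 0.504
[1.9, -6.5, 80.7] 0.005
```

Emit:
{"fn": "apply_moves", "kwargs": {
  "increments": [
    [0.5, [2, -6, 40], 0],
    [0.5, [2, -6, 70], 0],
    [0.5, [2, -6, 80], 0],
    [0.5, [2, -6, 80], 0],
    [0.5, [2, -6, 80], 0],
    [0.1, [2, -6, 80], 0],
    [0.1, [2, -6, 80], 0],
    [0.1, [2, -6, 80], 0],
    [0.1, [2, -6, 80], 0]
  ],
  "grip_force": 25
}}

```text
time: 23.95
eef_pos: [0.4985, -0.3316, 0.0521]
orientation: [[-0.998, 0.056, 0.002], [0.056, 0.998, -0.001], [-0.003, -0.001, -1.0]]
wrist_force: [-0.4, 2.9, 5.9]
finger_gap: 0.155
```

```bash
python3 - <<'E'
from mv import *
rel((fw(CH,10,-70,49),YC))
E
```

```text
t 23.95 tcp [ 498.5 -331.6   52.1] yaw 3.086 F [-0.4  2.9  5.9] gap 0.155
[1.6, 0.7, 3.1] 0.006
```

Emit:
{"fn": "apply_moves", "kwargs": {
  "increments": [
    [0.1, [0, 1, -3], 0],
    [0.1, [0, 1, -6], 0],
    [0.1, [1.5, 1, -8], 0],
    [0.1, [3.4, 1, -10], 0],
    [0.1, [5, 1, -12], 0],
    [0.1, [7.3, 1, -15], 0],
    [0.1, [9.5, 1, -17.5], 0],
    [0.1, [11.6, 1, -20], 0],
    [0.1, [12, 1, -21.5], 0],
    [0.1, [12, 1, -21.5], 0]
  ],
  "grip_force": 25
}}

```text
time: 24.95
eef_pos: [0.4849, -0.3292, 0.0715]
orientation: [[-0.998, 0.056, -0.001], [0.056, 0.998, 0.0], [0.001, 0.0, -1.0]]
wrist_force: [-0.8, -0.1, -9.2]
finger_gap: 0.154
```

```bash
python3 - <<'E'
from mv import *
rel((fw(CH,10,-70,49),YC))
E
```

```text
t 24.95 tcp [ 484.9 -329.2   71.5] yaw 3.086 F [-0.8 -0.1 -9.2] gap 0.154
[-12.1, -1.0, 22.5] 0.006
```

Emit:
{"fn": "apply_moves", "kwargs": {
  "increments": [
    [0.1, [-5, 0, -1], 0],
    [0.1, [-10, 0, -2], 0],
    [0.1, [-16, 0, -2], 0],
    [0.1, [-22, 0, -3], 0],
    [0.1, [-28, 0, -4], 0],
    [0.1, [-28, 0, -20], 0],
    [0.1, [-28, 0, -50], 0],
    [0.1, [-28, 0, -90], 0],
    [0.1, [-28, 0, -130], 0],
    [0.1, [-28, 0, -150], 0],
    [0.1, [-28, 0, -150], 0],
    [0.1, [-28, 0, -150], 0]
  ],
  "grip_force": 35
}}

```text
time: 26.15
eef_pos: [0.5134, -0.331, 0.2221]
orientation: [[-0.998, 0.056, 0.001], [0.056, 0.998, -0.001], [-0.001, -0.001, -1.0]]
wrist_force: [0.2, -0.4, -2.6]
finger_gap: 0.157
```

```bash
python3 - <<'E'
from mv import *
im,D=grab_frame("side");np.save("side.npy",D);save(im,"n.png",(185,50,385,350),2.5)
rel((fw(RV,62,70,240),YR),(fw(RV,62,70,137),YR))
E
```

```text
t 26.2 tcp [ 512.8 -330.5  220.4] yaw 3.086 F [-0.2  0.  -2.8] gap 0.151
[-9.7, 630.9, -18.9] -0.249
[-9.9, 630.8, 84.1] -0.249
```

View pics/n.png

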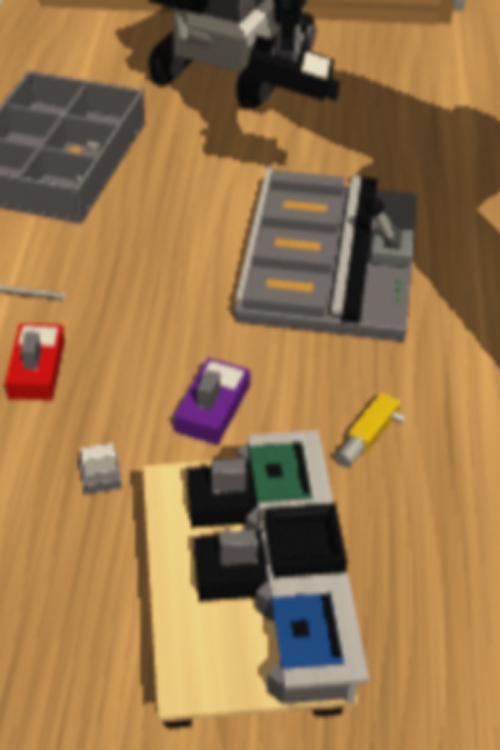

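The charger is empty, pack1 is in the grip, and packs 3 and 2 are in bays 1 and 2. The key has been knocked, and now shows at about (100,467) in the crop.

Emit:
{"fn": "apply_moves", "kwargs": {
  "increments": [
    [0.1, [-1, 45, -10], -0.05],
    [0.1, [-2, 92, -19], -0.1],
    [0.1, [-3, 139, -19], -0.15],
    [0.1, [-4, 186, -19], -0.2],
    [0.1, [-5, 233, -19], -0.249],
    [0.1, [-6, 280, -19], -0.249],
    [0.1, [-6, 327, -19], -0.249],
    [0.1, [-7, 374, -19], -0.249],
    [0.1, [-8, 421, -19], -0.249],
    [0.1, [-9, 468, -19], -0.249],
    [0.1, [-9, 515, -19], -0.249],
    [0.1, [-10, 560, -19], -0.249],
    [0.1, [-10, 600, -19], -0.249],
    [0.1, [-10, 631, -19], -0.249],
    [0.1, [-10, 631, -19], -0.249],
    [0.1, [-10, 631, 25], -0.249],
    [0.1, [-10, 631, 65], -0.249],
    [0.1, [-10, 631, 84], -0.249],
    [0.1, [-10, 631, 84], -0.249],
    [0.1, [-10, 631, 84], -0.249]
  ],
  "grip_force": 40
}}

```text
time: 28.2
eef_pos: [0.5579, 0.2977, 0.1367]
orientation: [[-0.981, -0.192, -0.002], [-0.192, 0.981, -0.001], [0.003, -0.001, -1.0]]
wrist_force: [0.0, 0.2, -1.7]
finger_gap: 0.151
```

```bash
python3 - <<'E'
from mv import *
rel((fw(RV,62,70,118),YR),(fw(RV,62,70,101),YR),(fw(RV,7,70,101),YR))
E
```

```text
t 28.2 tcp [557.9 297.7 136.7] yaw -2.949 F [ 0.   0.2 -1.7] gap 0.151
[-0.1, 1.2, 18.7] -0.0
[-0.2, 1.2, 35.7] -0.0
[54.8, 1.2, 35.9] -0.0
```

Emit:
{"fn": "apply_moves", "kwargs": {
  "increments": [
    [0.1, [-4, 1, 12], 0],
    [0.1, [-4, 1, 19], 0],
    [0.1, [-4, 1, 23], 0],
    [0.1, [-4, 1, 27], 0],
    [0.1, [-4, 1, 31], 0],
    [0.1, [-4, 1, 34], 0],
    [0.1, [-4, 1, 35], 0],
    [0.1, [-4, 1, 35], 0],
    [0.1, [-4, 1, 35], 0]
  ],
  "grip_force": 25
}}

```text
time: 29.1
eef_pos: [0.5655, 0.3013, 0.1062]
orientation: [[-0.981, -0.192, 0.007], [-0.192, 0.981, 0.003], [-0.008, 0.001, -1.0]]
wrist_force: [5.2, 1.0, 6.9]
finger_gap: 0.153
```

Emit:
{"fn": "apply_moves", "kwargs": {
  "increments": [
    [0.1, [10, 0, -1], 0],
    [0.1, [20, 0, -1], 0],
    [0.1, [30, 0, -1], 0],
    [0.1, [40, 0, -1], 0],
    [0.1, [48, 0, -1], 0],
    [0.1, [54, 0, -1.5], 0],
    [0.1, [58, 0, -2], 0],
    [0.1, [61, 0, -2], 0],
    [0.1, [63, 0, -2], 0],
    [0.1, [63, 0, -2], 0]
  ],
  "grip_force": 25
}}

```text
time: 30.1
eef_pos: [0.5011, 0.2885, 0.1058]
orientation: [[-0.981, -0.192, 0.002], [-0.192, 0.981, 0.001], [-0.002, 0.001, -1.0]]
wrist_force: [3.6, 1.4, 5.8]
finger_gap: 0.149
```

```bash
python3 - <<'E'
from mv import *
rel((fw(RV,7,70,101),YR))
E
```

```text
t 30.1 tcp [501.1 288.5 105.8] yaw -2.948 F [3.6 1.4 5.8] gap 0.149
[-2.6, -0.7, 4.8] 0.0
```

Emit:
{"fn": "apply_moves", "kwargs": {
  "increments": [
    [0.1, [2, 0, -1], 0],
    [0.1, [4, 0, -1], 0],
    [0.1, [6, 0, -1], 0],
    [0.1, [7, 0, -1], 0],
    [0.1, [7, 0, -1], 0]
  ]
}}

```text
time: 30.6
eef_pos: [0.4988, 0.288, 0.1075]
orientation: [[-0.981, -0.191, 0.012], [-0.191, 0.982, 0.004], [-0.012, 0.001, -1.0]]
wrist_force: [24.9, 6.0, -7.6]
finger_gap: 0.149
```

```bash
python3 - <<'E'
from mv import *
rel((fw(RV,7,70,101),YR))
E
```

```text
t 30.6 tcp [498.8 288.  107.5] yaw -2.949 F [24.9  6.  -7.6] gap 0.149
[-4.8, -0.6, 6.6] -0.0
```

Emit:
{"fn": "apply_moves", "kwargs": {
  "increments": [
    [0.1, [-5, 0, 1], 0],
    [0.1, [-5, 0, 1], 0],
    [0.5, [-5, 0, 1], 0],
    [0.5, [-5, 0, 1], 0],
    [0.5, [-5, 0, -40], 0],
    [0.5, [-5, 0, -90], 0],
    [0.5, [-30, -40, -130], 0],
    [0.5, [-60, -85, -150], 0],
    [0.5, [-80, -130, -150], 0],
    [0.5, [-80, -180, -150], 0],
    [0.5, [-80, -230, -150], 0],
    [0.5, [-80, -280, -150], 0],
    [0.5, [-80, -330, -150], 0],
    [0.5, [-80, -380, -150], 0],
    [0.5, [-80, -420, -150], 0],
    [0.5, [-80, -420, -150], 0]
  ]
}}

```text
time: 32.2
eef_pos: [0.6518, -0.1157, 0.254]
orientation: [[-0.982, -0.187, -0.003], [-0.187, 0.982, -0.001], [0.003, -0.001, -1.0]]
wrist_force: [-0.1, 0.5, -1.0]
finger_gap: 0.499
```

```bash
python3 - <<'E'
from fit import *
from mv import *
np.set_printoptions(precision=4,suppress=True)
for c in("side","top"):
    im,D=grab_frame(c);np.save(c+".npy",D);cv2.imwrite(c+".png",im[:,:,::-1])
    if c=="side": save(im,"o.png",(195,180,355,330),4.5)
    for r in recognise(c,"key")[:3]: u=r["xy"];print(c,u,r["score"],world(c,u,D[int(u[1]),int(u[0])])[0])
chk([-70,0,70])
m=rover()
for y in(-70,0,70): m=m+pack(-2,y,72)
for cs in(["top"],["side"],["top","side"]):
  print("rover",fit(cs,m,RV,.16,zmin=.06))
  for p in([.655,.06,.2],[.65,.07,.5]): print("key",fit(cs,key(),p,.045))
rel()
E
```

```text
side [225.8, 233.8] 0.73 [0.6491 0.0834 0.0345]
side [294.7, 288.1] 0.43 [0.4826 0.2585 0.1055]
side -70 top x< 36.6 y [-90.7 -46.6] z 96.7 handle x [-7.3 17.4]
side 0 top x< 36.5 y [-20.2  24.3] z 96.8 handle x [-8.2 17.4]
side 70 top x< 36.2 y [50.4 94.3] z 97.0 handle x [-8.1 16.9]
top -70 top x< 37.4 y [-92.6 -48.1] z 95.8 handle x [-8.  17.7]
top 0 top x< 37.0 y [-21.5  23.2] z 96.0 handle x [-8.8 14.5]
top 70 top x< 36.3 y [48.3 93.4] z 95.9 handle x [-8.9 16.5]
rover (array([0.5088, 0.2188, 0.2004, 0.0005]), 4775, np.float64(1.13438842531325))
key (array([0.656 , 0.0763, 0.3346, 0.0003]), 171, np.float64(0.9042439810315112))
key (array([0.656 , 0.0763, 0.3334, 0.0003]), 171, np.float64(0.9050076701053794))
rover (array([0.5114, 0.2183, 0.2009, 0.0015]), 7621, np.float64(0.9677043352110948))
key (array([0.6464, 0.0986, 0.3224, 0.0154]), 214, np.float64(1.8588137491021866))
key (array([ 0.6511,  0.0858, -0.0306,  0.0012]), 214, np.float64(1.5318355549217202))
rover (array([0.5105, 0.2184, 0.201 , 0.0011]), 12396, np.float64(1.068604404289901))
key (array([0.6558, 0.0858, 0.3317, 0.0142]), 385, np.float64(2.0257087872427295))
key (array([0.656 , 0.0762, 0.3364, 0.0007]), 385, np.float64(0.8342140167904109))
t 32.4 tcp [ 652.2 -108.8  254.9] yaw -2.948 F [-0.7  1.2 -0.1] gap 0.504
```

View pics/o.png

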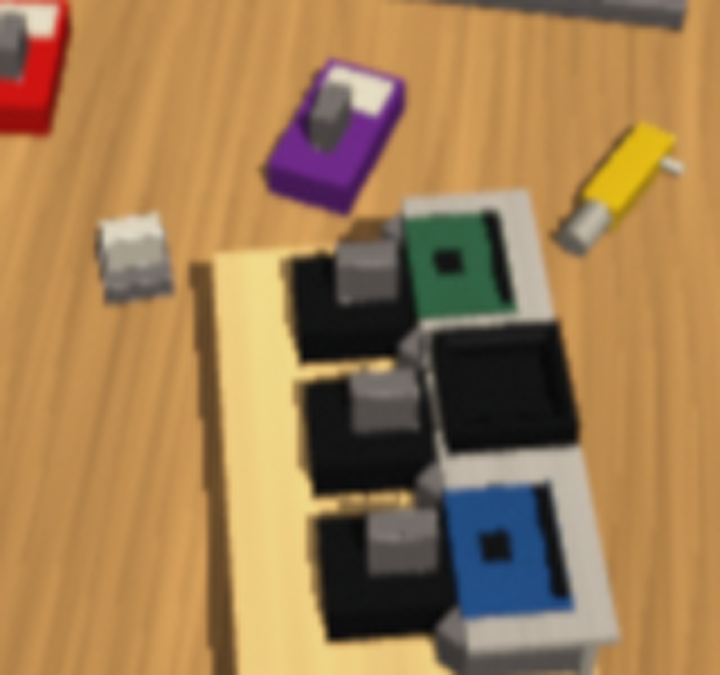

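All three packs look equally home, and the key stands at (0.656, 0.076) with yaw 0.335. In the crop the key's white bar is at (130,245). Next is the key.

```bash
sed -i 's/RV=.*/RV=(.5103,.2185,.199)/; s/YR=.*/YR=np.pi+.199/' mv.py; python3 - <<'E'
from mv import *
rel(([.656,.0762,.12],np.pi+.335),([.656,.0762,.017],np.pi+.335))
E
```

```text
t 32.4 tcp [ 652.2 -108.8  254.9] yaw -2.948 F [-0.7  1.2 -0.1] gap 0.504
[-39.5, 180.6, 135.1] -0.141
[-39.7, 180.5, 238.1] -0.141
```

Emit:
{"fn": "apply_moves", "kwargs": {
  "increments": [
    [0.5, [-10, 45, 30], -0.05],
    [0.5, [-20, 90, 60], -0.1],
    [0.5, [-30, 135, 95], -0.141],
    [0.5, [-39.5, 180, 135], -0.141],
    [0.5, [-39.5, 180.5, 135], -0.141],
    [0.5, [-39.5, 180.5, 135], -0.141],
    [0.5, [-39.5, 180.5, 135], -0.141],
    [0.5, [-39.5, 180.5, 135], -0.141]
  ]
}}

```text
time: 33.2
eef_pos: [0.6575, 0.0748, 0.1225]
orientation: [[-0.944, -0.329, 0.002], [-0.329, 0.944, -0.0], [-0.002, -0.001, -1.0]]
wrist_force: [-0.1, -0.4, 0.4]
finger_gap: 0.501
```

```bash
python3 - <<'E'
from mv import *
rel(([.656,.0762,.017],np.pi+.335))
E
```

```text
t 33.2 tcp [657.5  74.8 122.5] yaw -2.807 F [-0.1 -0.4  0.4] gap 0.501
[1.2, 1.9, 105.4] -0.0
```

Emit:
{"fn": "apply_moves", "kwargs": {
  "increments": [
    [0.5, [1, 1.5, 50], 0],
    [0.5, [1, 1.5, 85], 0],
    [0.5, [1, 1.5, 104.5], 0],
    [0.5, [1, 1.5, 104.5], 0],
    [0.5, [1, 1.5, 104.5], 0],
    [0.1, [1, 1.5, 104.5], 0],
    [0.1, [1, 1.5, 104.5], 0],
    [0.1, [1, 1.5, 104.5], 0],
    [0.1, [1, 1.5, 104.5], 0],
    [0.1, [1, 1.5, 80], 0],
    [0.1, [1, 1.5, 40], 0],
    [0.1, [1, 1.5, 0], 0],
    [0.1, [1, 1.5, -40], 0],
    [0.1, [1, 1.5, -70], 0],
    [0.1, [1, 1.5, -70], 0],
    [0.1, [1, 1.5, -70], 0]
  ],
  "grip_force": 40
}}

```text
time: 34.8
eef_pos: [0.6562, 0.0759, 0.1926]
orientation: [[-0.945, -0.328, 0.003], [-0.328, 0.945, 0.0], [-0.003, -0.001, -1.0]]
wrist_force: [-1.2, 0.8, -1.9]
finger_gap: 0.153
```

```bash
python3 - <<'E'
from mv import *
rel((fw(RV,-44,0,200),YR),(fw(RV,-44,0,150),YR))
im,D=grab_frame("side");np.save("side.npy",D);save(im,"p.png",(165,130,355,320),3.5)
P=px("side",[ctrl.get_obs()["eef_pos"]]);print(P)
E
```

```text
t 34.8 tcp [656.2  75.9 192.6] yaw -2.807 F [-1.2  0.8 -1.9] gap 0.153
[134.6, 188.5, -8.0] 0.135
[134.8, 188.5, 42.0] 0.135
[[218.14883168 181.60274609]]
```

View pics/p.png

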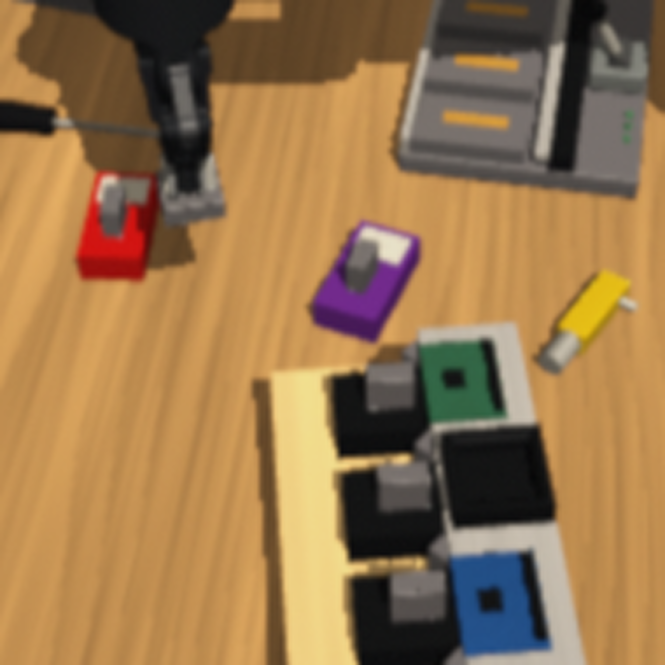

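```bash
python3 - <<'E'
from fit import *
from mv import *
np.set_printoptions(precision=4,suppress=True)
p=ctrl.get_obs()["eef_pos"];zb=.1926-.018
m=[b+np.array([0,0,0,0,zb,zb]) for b in key()[:1]]
for zx in(.188,.192): print(fit(["side"],m,[.6562,.0759,.335],.035,zmin=.165,zmax=zx))
E
```

```text
(array([ 0.6573,  0.0763,  0.3101, -0.0014]), 70, np.float64(0.745048597677966))
(array([ 0.6574,  0.0763,  0.3165, -0.    ]), 118, np.float64(0.8206710937854258))
```

Emit:
{"fn": "apply_moves", "kwargs": {
  "increments": [
    [0.1, [25, 36, -15], 0.05],
    [0.1, [50, 72, -15], 0.1],
    [0.1, [75, 108, -15], 0.135],
    [0.1, [100, 144, -15], 0.135],
    [0.1, [120, 172, -15], 0.135],
    [0.1, [136, 188.5, -10], 0.135],
    [0.1, [136, 188.5, 20], 0.135],
    [0.1, [136, 188.5, 35], 0.135],
    [0.1, [136, 188.5, 35], 0.135],
    [0.1, [136, 188.5, 35], 0.135],
    [0.1, [136, 188.5, 35], 0.135]
  ],
  "grip_force": 40
}}

```text
time: 35.95
eef_pos: [0.466, 0.2091, 0.1566]
orientation: [[-0.98, -0.197, 0.001], [-0.197, 0.98, 0.0], [-0.001, 0.0, -1.0]]
wrist_force: [0.8, -0.0, -0.2]
finger_gap: 0.155
```

```bash
python3 - <<'E'
from fit import *
from mv import *
np.set_printoptions(precision=4,suppress=True)
tx=fw(RV,-45.2,0,126);rel((tx,YR))
im,D=grab_frame("side");np.save("side.npy",D);save(im,"q.png",(250,200,350,300),7)
zb=ctrl.get_obs()["eef_pos"][2]-.018;q=fw(RV,-44,0,0)
m=[b+np.array([0,0,0,0,zb,zb]) for b in key()[:1]]
print(q,fit(["side"],m,[q[0],q[1],RV[2]],.035,zmin=zb-.003,zmax=zb+.016))
E
```

```text
t 35.95 tcp [466.  209.1 156.6] yaw -2.943 F [ 0.8 -0.  -0.2] gap 0.155
[-0.0, 0.4, 30.6] -0.001
[0.4672 0.2098 0.    ] (array([ 0.4637,  0.2086,  0.2113, -0.    ]), 175, np.float64(0.7183428537384517))
```

View pics/q.png

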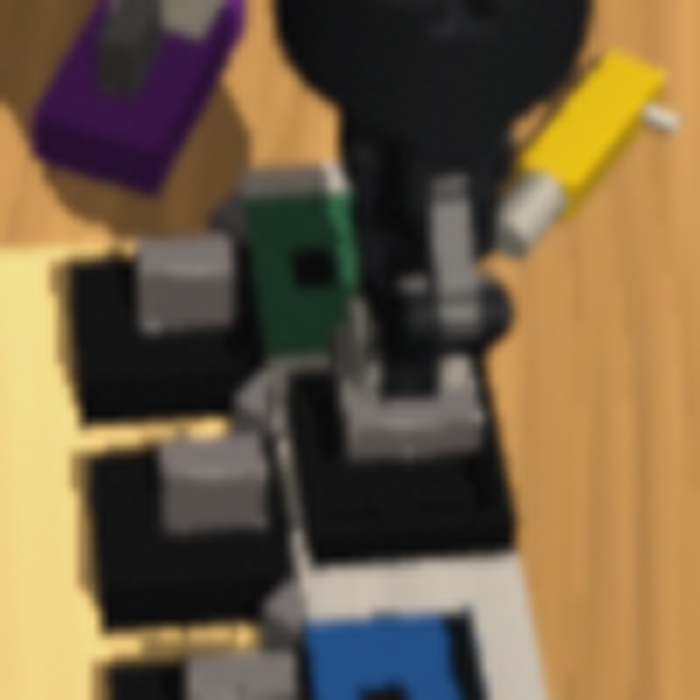

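```bash
python3 - <<'E'
from mv import *
np.set_printoptions(precision=1,suppress=True)
def crop(P): return (px("side",P)-[250,200])*7
for K in((.4672,.2098),(.4637,.2086)):
  F=(*K,RV[2]);print("key bottom front",crop([fw(F,x,18,138.6) for x in(-18,18)]).tolist(),"top front",crop([fw(F,x,18,152.6) for x in(-18,18)]).tolist())
print("block front top/bottom",crop([fw(RV,x,28,z) for z in(119,103) for x in(-72,-16)]).tolist())
print("roof pack2 handle",crop([fw(RV,x,7,122) for x in(-6,22)]).tolist())
im,D=grab_frame("side");np.save("side.npy",D)
g=cv2.cvtColor(im,cv2.COLOR_RGB2GRAY).astype(int)
for v in(261,262,263):print(v,g[v,292:326])
for v in(274,276,278):print(v,g[v,288:328])
E
```

```text
key bottom front [[463.691842334287, 449.6988885267685], [329.520074559913, 459.7397175781168]] top front [[467.405516515283, 417.90978066173983], [331.6625097966346, 428.00240752412526]]
key bottom front [[477.0320834065126, 447.2055768195628], [342.9686759079701, 457.23521369643606]] top front [[480.9000695768727, 415.406546122122], [345.26797749486605, 425.4877968926444]]
block front top/bottom [[501.619269036098, 520.7247289660136], [294.6026027396041, 536.4522534154337], [497.02230062489673, 554.938719261391], [292.686777055238, 570.5690259193279]]
roof pack2 handle [[248.66633335640853, 468.7185268546864], [146.01367554992356, 476.4052107212552]]
261 [ 23  19  17  13   9  13  26  56  89  94  94  95 100 104 105 106 105 101
  98  96  92  89  85  83  82  78  61  34  46 103 150 159 153 148]
262 [ 25  19  18  14  11  13  23  52  81  85  84  84  85  86  87  87  87  85
  84  84  83  82  82  81  80  74  51  28  39  92 148 158 152 147]
263 [ 27  18  18  14  11  12  23  50  77  82  82  81  81  82  84  86  81  79
  80  78  76  77  75  75  74  66  41  23  30  80 143 156 152 148]
274 [ 41  21  26  54  72  44  22  18  19  19  18  17  18  18  18  18  19  18
  19  18  20  19  19  19  19  18  20  18  17  18  18  18  18  18  23  63
 122 144 149 151]
276 [ 23  19  26  71 117  75  27  16  17  18  17  17  16  16  15  16  16  16
  16  17  16  16  15  15  14  14  15  14  14  14  15  14  15  15  22  69
 130 147 149 151]
278 [ 20  20  25  69 122 101  45  17  15  15  14  14  15  15  15  15  15  16
  16  17  17  18  20  18  19  21  25  27  29  37  38  39  44  53  66 101
 137 148 149 150]
```

Emit:
{"fn": "apply_moves", "kwargs": {
  "increments": [
    [0.1, [-1, 0.4, 8], 0],
    [0.1, [-1, 0.4, 16], 0],
    [0.1, [-1, 0.4, 20], 0],
    [0.1, [-1, 0.4, 23], 0],
    [0.1, [-1, 0.4, 26], 0],
    [0.1, [-1, 0.4, 26], 0]
  ]
}}

```text
time: 36.65
eef_pos: [0.4657, 0.2098, 0.1292]
orientation: [[-0.98, -0.198, -0.001], [-0.198, 0.98, -0.0], [0.001, -0.0, -1.0]]
wrist_force: [-0.4, -0.9, -1.7]
finger_gap: 0.157
```

```bash
python3 - <<'E'
from mv import *
rel((fw(RV,-45.2,0,126),YR));print(ctrl.get_obs()["wrist_torque"])
E
```

```text
t 36.65 tcp [465.7 209.8 129.2] yaw -2.942 F [-0.4 -0.9 -1.7] gap 0.157
[-0.3, -0.3, 3.2] 0.0
[ 0.02265352 -0.03738957 -0.03521764]
```

Emit:
{"fn": "apply_moves", "kwargs": {
  "increments": [
    [0.1, [0, 0, 2], 0],
    [0.1, [0, 0, 4], 0],
    [0.1, [0, 0, 6], 0],
    [0.1, [0, 0, 7], 0],
    [0.1, [0, 0, 7], 0]
  ]
}}

```text
time: 37.15
eef_pos: [0.4665, 0.2101, 0.126]
orientation: [[-0.98, -0.198, 0.001], [-0.198, 0.98, 0.0], [-0.001, 0.0, -1.0]]
wrist_force: [-13.3, -5.0, 24.1]
finger_gap: 0.152
```

```bash
python3 - <<'E'
from mv import *
rel((fw(RV,-45.2,0,126),YR))
E
```

```text
t 37.15 tcp [466.5 210.1 126. ] yaw -2.942 F [-13.3  -5.   24.1] gap 0.152
[0.6, -0.4, 0.0] 0.0
```

Emit:
{"fn": "apply_moves", "kwargs": {
  "increments": [
    [0.1, [0, 0, -3], 0],
    [0.1, [0, 0, -4], 0],
    [0.5, [0, 0, -4], 0],
    [0.5, [0, 0, -4], 0],
    [0.5, [0, 0, -4], 0],
    [0.5, [0, 0, -40], 0],
    [0.5, [0, 0, -80], 0],
    [0.5, [0, 0, -120], 0],
    [0.5, [40, 0, -150], 0],
    [0.5, [60, -40, -150], 0],
    [0.5, [70, -85, -150], 0],
    [0.5, [70, -130, -150], 0],
    [0.5, [70, -180, -150], 0],
    [0.5, [70, -220, -150], 0],
    [0.5, [70, -220, -150], 0]
  ]
}}

```text
time: 38.65
eef_pos: [0.4412, -0.0239, 0.2725]
orientation: [[-0.981, -0.193, -0.0], [-0.193, 0.981, -0.002], [0.001, -0.002, -1.0]]
wrist_force: [-0.5, 0.1, 0.2]
finger_gap: 0.5
```

```bash
python3 - <<'E'
from fit import *
from mv import *
np.set_printoptions(precision=4,suppress=True)
for c in("side","top"):
    im,D=grab_frame(c);np.save(c+".npy",D);save(im,"z_"+c+".png",(205,120,375,330) if c=="side" else None,3 if c=="side" else 1.5)
    C=cloud(c,D);P=C[D>0];d=P-[RV[0],RV[1],0];cs,s=np.cos(RV[2]),np.sin(RV[2])
    L=np.c_[cs*d[:,0]+s*d[:,1],-s*d[:,0]+cs*d[:,1],d[:,2]]*1000
    q=L[(abs(L[:,0]+44)<22)&(abs(L[:,1])<18)&(L[:,2]>125)&(L[:,2]<170)]
    print(c,"bar top z",np.percentile(q[:,2],[50,80,95]),"xy",np.median(q,0),len(q))
    m=[b+np.array([0,0,0,0,.107,.107]) for b in key()];k=fw(RV,-44,0,0)
    print("key fit",fit([c],m,[k[0],k[1],RV[2]],.026,zmin=.122,zmax=.16),k)
chk([-70,0,70]);rel()
E
```

```text
side bar top z [143.8905 146.0902 147.6478] xy [-46.1715   6.2132 143.8905] 208
key fit (array([0.4643, 0.2097, 0.2106, 0.0015]), 279, np.float64(0.5984355340397374)) [0.4672 0.2098 0.    ]
top bar top z [144.3851 145.8983 147.4437] xy [-47.3925  -1.2834 144.3851] 106
key fit (array([0.4646, 0.2103, 0.1906, 0.0008]), 126, np.float64(0.5863250896189125)) [0.4672 0.2098 0.    ]
side -70 top x< 36.4 y [-91.5 -47.3] z 96.9 handle x [-6.1 17.1]
side 0 top x< 36.5 y [-20.8  24.1] z 97.0 handle x [-7.8 17.3]
side 70 top x< 36.7 y [50.1 94. ] z 96.9 handle x [-7.7 17.4]
top -70 top x< 37.6 y [-55.4 -47.6] z 95.7 handle x None
top 0 top x< 36.6 y [-21.6  22.7] z 96.0 handle x [-9.  16.6]
top 70 top x< 37.1 y [48.  93.6] z 96.0 handle x [-8.7 16.6]
t 38.75 tcp [440.8 -20.4 272.5] yaw -2.945 F [1.1 0.7 0.8] gap 0.502
```

```bash
python3 -c "
from station import job; print(job.sign_off())"
```

```text
the job is handed in; nothing more can be done
None
```

The rover is set up as asked and I handed the job in at about 39 s on the robot clock. There is no verdict back, so this rests on my own last checks.

**What I did**
- **Lever:** I pushed it over to off against its stop. The pictures after that showed the ball leaning towards the docks.
- **Packs:** All three were in the charger. I tilted each one about its toe, drew it over the sill and slid it into a bay until the back wall stopped it, at about 13–26 N. Pack3 is in bay 1, pack2 in bay 2 and pack1 in bay 3.
- **Key:** It got knocked aside during the run, so I found it again before picking it up. I lowered it into the socket until it bottomed at about 24 N, then released it and moved the arm clear.

**What the last checks showed**
- **Packs:** All three gave matching readings, with box tops at about 96–97 mm, which fits lying flat on the deck. Bay 1's handle was hidden from the top camera.
- **Key:** Its top is at about 145–146 mm, as expected if fully seated.

**What disagreed or was not checked**
- **Offset:** My fitted rover frame seems about 2–4 mm too far along +x. Both the key and the packs read that much short of their nominal positions. I took this as calibration error, since the key at full depth has only 2 mm of play and the packs were pressed against the wall.
- **Last picture:** The viewer's 16-picture limit was reached, so I could not look at the final image. The key and pack results above are numbers only.
- **Lever:** I did not measure it again at the end.

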